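Lock the transmitter desk's access cover with the cover key

TASK

Take the red cover key out of its wooden rack in the open drawer, put its blade into the slotted cam lock on top of the desk and turn the lock clockwise about a quarter turn, following the head down as it draws in, until it comes up firmly against its stop, head flush and fully home. Be gentle: the lock sits in soft rubber, so do not press it hard or wrench it round past the stop, and turn it with the key only, not with the fingers. Then put the key back upright in its rack, all the way down, and leave the other things in the drawer where they are.

Things in the scene. Friction and masses are not known exactly. Their poses are not given: they have to be found in the camera images.
- key_mid (a point): Centre of the cover key's red handle, the place to grip: a flat paddle 42 wide (key y) x 20 thick (key x) x 50 mm high, gripped across the 20 mm. The key stands upright (z up) in the rack, 0.11 kg or so. Below the handle's flat underside (the shoulder, 25 mm under this point): steel shank 10 (x) x 22 (y) x 20 mm long, then the blade. It works either way round (half turn).
- key_tip (a point): Centre of the lower edge of the key's blade, 55 mm below key_mid; same axes. The blade is 3 mm thick (x), 22 mm wide (y) and 10 mm long.
- rack_mouth (a point): Centre of the pocket's mouth in the top face of the dark wooden key rack; z up. Rack: fixed, 44 (x) x 56 (y) x 36 mm high; pocket 15 (x) x 30 (y) mm, right through, slightly chamfered. The stowed key's shoulder rests on this top face with the blade hanging in the pocket, key y along rack y (either way round), key_mid 25 mm above this point.
- lock_slot (a point): Centre of the top of the cam lock's round brass head (35 mm diameter), on its turning axis; z up, x along the slot. The slot runs right across the head, 5 mm wide, 6.5 mm deep, flat dark floor, no chamfer; the blade's width goes along it. The blade has about 0.09 rad of play in it to either side. The slot turns with the head.
- ring_top (a point): Centre of the top of the steel ring round the lock's head (50 mm diameter, 10 mm high, two red marks that only show the ring's own twist), on the lock's axis; z up. The head stands 3.2 to 5 mm proud of it at the start, sinks evenly by 3.2 mm per rad of clockwise turn, so the blade must follow it down under a light push, and is flush with it when seated at the stop.
- lock_push (a joint): How far the lock's rubber mount is pushed down, m: 0 at rest, 8 N per mm. Above 0.0025 (20 N) counts as pressed too hard.
- lock_twist (a joint): Twist of the lock's rubber-mounted ring, rad, clockwise positive, 0 at rest, 4 N m per rad: about 0.04 while the head turns (its friction, 0.15 N m, also keeps it where it is left); 0.055 to 0.13 (0.22 to 0.52 N m) when turned firmly against the hard stop; above 0.13 either way is wrenched. The stop comes after 1.0 to 1.6 rad of turning, each time elsewhere: feel for it.
- relay_base_mid (a point): Centre of the olive green bakelite relay base, 44 x 44 x 30 mm, a loose bystander in the drawer; leave it alone.
- coil_mid (a point): Centre of the brass wavemeter coil standing on its black plug, 42 mm diameter, 36 mm high, a loose bystander in the drawer; leave it alone.
- puller_mid (a point): Centre of the black rubber valve puller standing on its wide cup, 30 mm diameter, 36 mm high, a loose bystander in the drawer; leave it alone.
- bus_link_mid (a point): Centre of the polished copper bus link, a flat bar 90 x 20 x 4 mm, a loose bystander in the drawer; leave it alone.
- desk: Teak console (fixed) 300 x 460 mm, top 110 mm high: origin on the table under the centre of its front face, x to its back, z up. Lock axis at x = 65 mm, y = 0. The drawer stands out 186 mm from the front towards the robot, its chrome pull 212 mm; inside 390 mm wide, floor 36 mm and rims 76 to 80 mm above the table. A grey meter panel on top, x = 185 to 285 mm, reaches 130 mm height.
Mind the look-alikes: they are no part of the job. Of the things shaped like the part that bears key_mid, the red one is meant.

How it is judged:
On the way, in this order (a step that is already met when the one before it is completed fails the run):
1. the key's blade is in the slot of the still open lock, at least 3 mm deep, along the slot (z of key_tip in the frame of lock_slot below -0.003 m and horizontal distance between key_tip and lock_slot below 0.006 m and angle between the y axis of key_tip and the x axis of lock_slot, either way round below 0.35 rad and z of lock_slot in the frame of ring_top above 0.002 m), for 0.1 s.
2. the lock's head is down flush with its ring and turned firmly against its stop (0.22 N m or more) with the blade still in the slot (z of lock_slot in the frame of ring_top below 0.0003 m and value of joint lock_twist above 0.055 rad and z of key_tip in the frame of lock_slot below -0.0015 m and horizontal distance between key_tip and lock_slot below 0.008 m), for 0.1 s.
At the end, for the whole second after the job is handed in: The lock is at its stop (head no more than 0.3 mm proud of its ring); the key stands at rest in its rack, blade in the pocket within 6 mm of its centre, upright within 0.08 rad, shoulder down on the rack within 2.5 mm (z of lock_slot in the frame of ring_top below 0.0003 m and horizontal distance between key_tip and rack_mouth below 0.006 m and z of key_mid in the frame of rack_mouth between 0.02 and 0.0275 m and angle between key_mid's own z axis and vertical below 0.08 rad and linear speed of key below 0.02 m/s); the robot touches nothing.
It fails at once if the lock pressed down harder than 20 N (mount pushed in over 2.5 mm) (value of joint lock_push above 0.0025 m).
It fails at once if the lock wrenched (mount twisted over 0.13 rad, 0.52 N m) (value of joint lock_twist above 0.13 rad or value of joint lock_twist below -0.13 rad).
It fails at once if the lock touched with the fingers (contact force between the fingers and lock above 1 N).
It fails at once if a bystander in the drawer moved by more than 15 mm (distance of any of relay_base_mid, coil_mid, puller_mid, bus_link_mid from where it was at the start of the episode above 0.015 m).
It also fails if it takes over 72 s, if anything falls off the work surface, if the arm or the gripper's body presses on something with over 40 N, if the wrist force passes 120 N, or if a joint passes its speed limit or range.

ROBOT

A 7-joint arm with a two-finger parallel gripper is mounted at the origin on the work surface. World frame = base frame: x ahead of the robot, y to its left, z up, the work surface at z = 0. Lengths are in m, angles in rad, forces in N, time in s.
With the tool pointing down it reaches from about 0.425 to 0.975 m from the base axis. Payload 16.7 kg.
Tool frame: the origin (TCP) lies on the mounting face of the last link; the fingertips stand 173 mm ahead of it and the grasp point (between the pads) lies ahead of it (env.grasp_offset is the x of the grasp point in the tool frame, in m); x points along the fingers, y is the direction in which the jaws open and shut, and the axes are right-handed (so a half turn about x gives the same grasp; the last joint's range is limited). The gripper opens to 85 mm and grips with 20 to 120 N. Pads are 22 mm wide; open, the fingers measure 114 mm over their backs; the gripper's body (76 mm by 85 mm) begins 54 mm behind the grasp point. The pads swing forward as they close: fully open they stand 13 mm farther back than shut.
Start: joints at [-0.149, 0.426, 0.074, 1.606, -0.034, 1.111, -0.067], TCP at [0.675, -0, 0.405] pointing down, gripper open.
Joint ranges: [-2.85, 2.85], [-0.5, 2.14], [-1.23, 1.37], [0.21, 2.46], [-1.02, 4.16], [0.16, 2.05], [-2.73, 2.73]. Speed limits (rad/s): [1.89, 1.89, 2.39, 2.39, 3.01, 3.01, 3.01].

INTERFACE

Orientations are given as a 3x3 rotation matrix whose columns are the frame's x, y, z axes.
In Python, from station import readout, read_camera, sign_off, spot_in, spot_point, env gives the robot as it stands.
- The arm moves only by the tool servo_tool, never from a script. Its argument "plan" is a list of rows, each an object of numbers: "dx", "dy", "dz": the shift along the tool's x, y, z in m; "wx", "wy", "wz": the turn, a rotation vector about the tool's x, y, z in degrees; "grip": the opening, from 0 (shut) to 1 (fully open). In form: [{"dx": .., "dy": .., "dz": .., "wx": .., "wy": .., "wz": .., "grip": ..}, ...]. A call has 1 to 12 rows; each row is the pose to reach, as a shift and turn from the pose measured when the call began, along the tool's axes at that moment; what a row does not reach only later rows make up. A row lasts 1/10 s, in which the tool goes at most 50 mm and 8.59 degrees, less where a joint would pass 70% of its speed; a pose out of reach is approached as far as the arm can. A call with a gripper value outside its range is refused whole. The fingers move at their own pace and stop on an object; "grip_force" is the grip in N (left out, the last holds). Time passes only in rows, so rows that repeat a pose let the fingers close. It gives the time, the measured TCP pose, the force and the opening at its end, in the units of the state.
- readout.read_state(): the state, without advancing time (a new reading comes with each control period).
- read_camera(name): name is "scene" or "side" or "wrist"; returns a dict with "img" (384x512x3 uint8, red, green, blue), "K" (3x3 intrinsics, pixels), "eye" and "orientation" of the camera in the world. Camera axes: x right, y down, z forward; pixel columns grow to the right and rows downward; lengths in m; the calibration is good to about 2 mm. The wrist camera is an equidistant fisheye: a pixel r from the principal point sees the ray r / f radians off the axis. A picture is of the moment at which its call begins. There is no depth.
- sign_off(): hands the job in, once; it reports no verdict.
Trained networks look in a picture, given as the dict that the camera call returned (one of the last four; its "shot" number tells which), for a name from the list of things; names that differ only in an ending like _2 or _b are one class to them, and where a whole thing is asked for, a point or a joint stands for the part that bears it (a point fixed in the world has none). Each returns a list of dicts, best first, with "confidence" (0 to 1); they miss things now and then, are a little off and sometimes report something else, mostly with a low value. They report only what shows in the picture. A call takes as long as a camera call. They do not tell look-alikes from the thing itself.
- spot_in(picture, target): "bbox" ([left, top, right, bottom] in pixels, round what is visible of it).
- spot_point(picture, target): "pixel" ([row, column] in pixels: a listed point, or the origin of a listed thing).
The state is a dict: "t": time; "q": joint angles; "dq": joint speeds; "effort": joint torques, N m; "tool_pos": TCP position; "orientation": TCP orientation; "contact_force": force on the tool from outside, world axes, zero at the start; "torque": the same for the moment, N m; "grip_width": finger opening in m.
Only numpy, scipy, OpenCV 4.12 (cv2) and the standard library are available. Lean on these libraries where they do the work, as an engineer would, in place of code of your own. Each camera call takes 0.05 s, during which the arm holds its last target.

## Working session

There is one attempt and no reset: what is moved stays moved. The work goes in short steps, Python scripts to look and compute and a tool call to move; the robot and the scene stay as the last step left them, time stands still between calls to the robot, and variables do not carry over. Pictures are saved under pics/ and viewed, and the job is handed in when it is done.

Besides the shell and the picture viewer there is one more tool, called after ">>>" as a command line: name --argument value ..., lists and objects as JSON in quotes. servo_tool: Moves the arm, as the interface text tells. Its arguments: {"type":"object","properties":{"plan":{"type":"array","items":{"type":"object","properties":{"dx":{"type":"number"},"dy":{"type":"number"},"dz":{"type":"number"},"wx":{"type":"number"},"wy":{"type":"number"},"wz":{"type":"number"},"grip":{"type":"number"}}}},"grip_force":{"type":"number"}},"required":["plan"]}

```bash
ls; mkdir -p pics; cat > h.py <<'E'
import numpy as np, cv2
from station import readout, read_camera, sign_off, spot_in, spot_point, env
def save(p,name,crop=None,scale=1):
    im=cv2.cvtColor(p['img'],cv2.COLOR_RGB2BGR)
    if crop: r0,r1,c0,c1=crop; im=im[r0:r1,c0:c1]
    if scale!=1: im=cv2.resize(im,None,fx=scale,fy=scale,interpolation=cv2.INTER_CUBIC)
    cv2.imwrite('pics/'+name+'.png',im)
def ray(p,row,col,fish=False):
    K=p['K']; x=(col-K[0,2])/K[0,0]; y=(row-K[1,2])/K[1,1]
    if fish:
        r=np.hypot(x,y); d=np.array([x/r*np.sin(r),y/r*np.sin(r),np.cos(r)]) if r>1e-9 else np.array([0,0,1.])
    else: d=np.array([x,y,1.]); d/=np.linalg.norm(d)
    return np.array(p['eye']),np.array(p['orientation'])@d
def onz(p,row,col,z,fish=False):
    e,d=ray(p,row,col,fish); return e+d*(z-e[2])/d[2]
def tri(rays):
    A=np.zeros((3,3));b=np.zeros(3)
    for e,d in rays:
        M=np.eye(3)-np.outer(d,d);A+=M;b+=M@e
    X=np.linalg.solve(A,b); return X,[np.linalg.norm((np.eye(3)-np.outer(d,d))@(X-e)) for e,d in rays]
def proj(p,X,fish=False):
    c=np.array(p['orientation']).T@(np.array(X)-p['eye']);K=p['K']
    if fish:
        r=np.hypot(c[0],c[1]);t=np.arctan2(r,c[2]);x,y=c[0]/r*t,c[1]/r*t
    else: x,y=c[0]/c[2],c[1]/c[2]
    return np.array([K[1,1]*y+K[1,2],K[0,0]*x+K[0,2]])
E
python3 - <<'E'
from h import *
print(readout.read_state(), env.grasp_offset)
for n in ['scene','side','wrist']:
    p=read_camera(n); save(p,n+'0'); print(n,p['K'].tolist(),p['eye'],p['orientation'])
    for t in ['key_mid','rack_mouth','lock_slot','ring_top','relay_base_mid','coil_mid','puller_mid','bus_link_mid','desk']:
        print(t,[(np.round(x['pixel'],1).tolist(),round(x['confidence'],2)) for x in spot_point(p,t)])
E
```

```text
pics
{'t': 0.0, 'q': array([-0.14948857,  0.42677388,  0.0738564 ,  1.60661133, -0.03408365,
        1.1107993 , -0.06709393]), 'dq': array([ 4.39073192e-04,  3.14372525e-04,  9.96722821e-05,  1.06607080e-03,
       -6.56502916e-04,  1.10267515e-04,  5.01414347e-04]), 'effort': array([ 7.16691302e-04, -9.49842310e+01,  3.76242042e+00, -4.63523841e+01,
        1.94300286e-02,  1.01335210e-02,  2.85131875e-06]), 'tool_pos': array([ 6.74818352e-01, -2.52486868e-05,  4.03980771e-01]), 'orientation': array([[-1.32711890e-03,  9.99999119e-01, -3.48185944e-05],
       [-1.18573843e-04, -3.49759866e-05, -9.99999992e-01],
       [-9.99999112e-01, -1.32711476e-03,  1.18620156e-04]]), 'contact_force': array([-0.39264336, -0.09689006, -0.08152994]), 'torque': array([ 0.02768422, -0.04016238, -0.0352754 ]), 'grip_width': 0.08558333494627764} 0.1547
scene [[365.0138552345183, 0.0, 253.48907940846547], [0.0, 365.0138552345183, 191.6672508882129], [0.0, 0.0, 1.0]] [0.88927794 0.35050988 0.58249279] [[-0.64073774  0.53576326 -0.54992079]
 [ 0.7676621   0.43563903 -0.4700144 ]
 [-0.01224949 -0.7233093
[... 1166 characters left out ...]
97.3186396354542, 0.0, 247.33013578336315], [0.0, 297.3186396354542, 193.2596146224628], [0.0, 0.0, 1.0]] [0.67374646 0.08349137 0.37343723] [[ 9.99999807e-01  6.21153574e-04 -1.45498312e-05]
 [ 5.83917331e-04 -9.47540031e-01 -3.19636589e-01]
 [-2.12329957e-04  3.19636519e-01 -9.47540211e-01]]
key_mid [([83.8, 2.0], 0.82), ([139.9, 10.6], 0.81), ([118.3, 104.2], 0.77)]
rack_mouth [([118.5, 114.5], 0.65)]
lock_slot [([120.7, 101.4], 0.73), ([230.9, 260.6], 0.71)]
ring_top [([227.2, 263.4], 0.7)]
relay_base_mid [([301.7, 167.0], 0.59)]
coil_mid [([218.6, 142.1], 0.89)]
puller_mid [([174.0, 123.9], 0.87)]
bus_link_mid [([257.5, 154.2], 0.96), ([114.7, 125.2], 0.54)]
desk [([196.7, 210.3], 0.8)]
```

View pics/scene0.png

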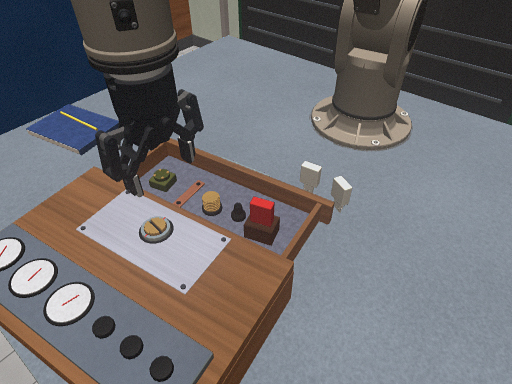

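View pics/side0.png

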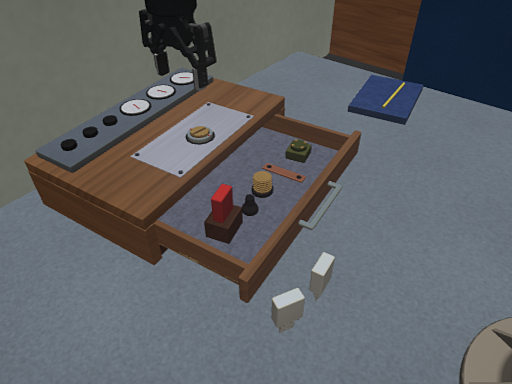

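View pics/wrist0.png

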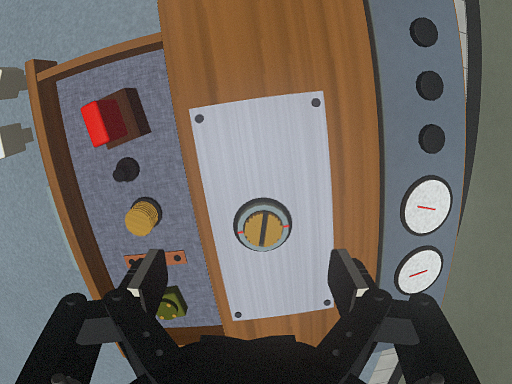

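The red key stands in its dark rack near scene (214,263), side (205,220) and wrist (118,104). The lock is at wrist (228,262), with its slot roughly along world y. The white look-alikes lie outside the drawer.

```bash
python3 - <<'E'
from h import *
P={n:read_camera(n) for n in ['scene','side','wrist']}
px={'key':dict(scene=(214.2,263.5),side=(205.3,220.4),wrist=(118.3,104.2)),
'rack':dict(scene=(223.3,260.2),side=(214.2,224.8),wrist=(118.5,114.5)),
'ring':dict(scene=(224.7,156),side=(131.6,200.7),wrist=(227.2,263.4)),
'slot':dict(scene=(228.1,152.4),side=(129.8,198.8),wrist=(230.9,260.6)),
'desk':dict(scene=(246.5,188.6),side=(187.2,233.5),wrist=(196.7,210.3)),
'coil':dict(scene=(203.2,210.2),side=(182.9,265.2),wrist=(218.6,142.1)),
'puller':dict(scene=(208.7,238.6),side=(204.2,250.5),wrist=(174,123.9)),
'relay':dict(scene=(183.7,162),side=(150.9,298.1),wrist=(301.7,167)),
'link':dict(scene=(195.7,189.8),side=(173.4,285.4),wrist=(257.5,154.2))}
for k,v in px.items():
    X,r=tri([ray(P[n],*v[n],n=='wrist') for n in v]); print(k,np.round(X,4),np.round(r,4))
save(P['wrist'],'w1',(60,170,50,190),5)
save(P['wrist'],'w2',(180,280,210,320),5)
save(P['scene'],'s1',(180,260,220,300),6)
save(P['side'],'d1',(170,260,180,270),6)
E
```

```text
key [0.5315 0.0686 0.0938] [0.0023 0.0011 0.0018]
rack [0.5318 0.0632 0.0676] [0.0044 0.0037 0.0041]
ring [ 0.687  -0.039   0.1201] [0.0009 0.0028 0.0036]
slot [ 0.6906 -0.0409  0.1196] [0.0038 0.0028 0.0044]
desk [ 0.6244 -0.0523 -0.0027] [0.0052 0.0083 0.0038]
coil [ 0.544  -0.0615  0.0492] [0.0026 0.0036 0.0024]
puller [ 0.5259 -0.0008  0.0524] [0.0016 0.0006 0.0015]
relay [ 0.5607 -0.1956  0.0419] [0.0053 0.0039 0.0039]
link [ 0.5447 -0.1278  0.0307] [0.0028 0.0041 0.0015]
```

View pics/w1.png

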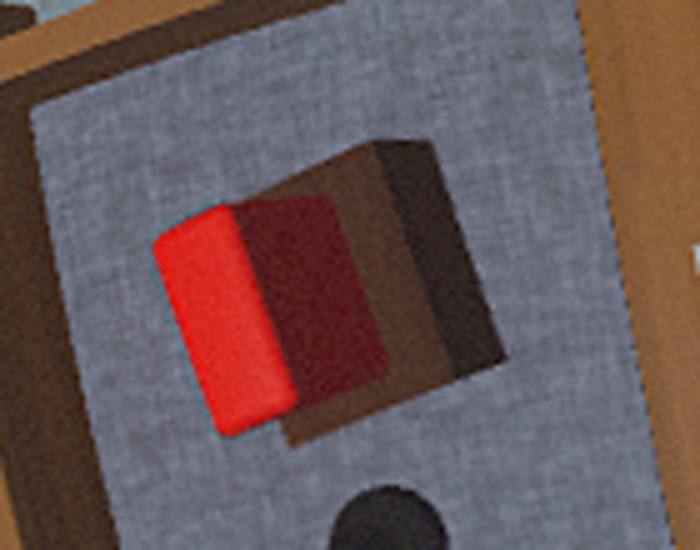

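View pics/w2.png

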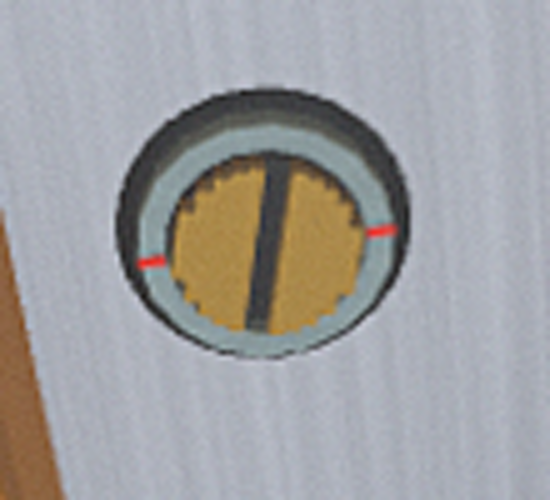

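View pics/s1.png

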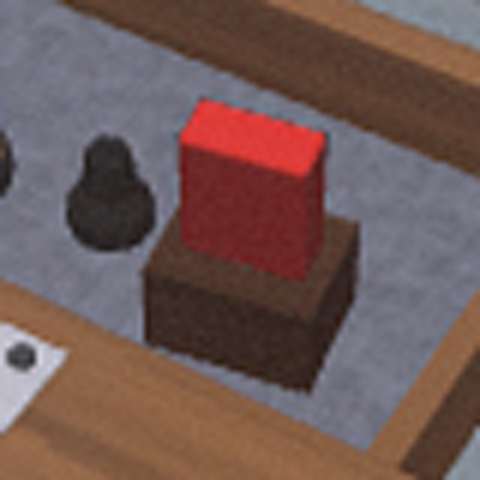

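View pics/d1.png

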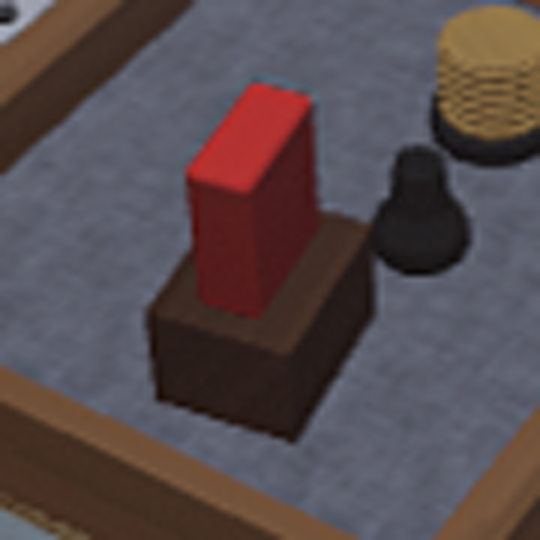

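```bash
python3 - <<'E'
from h import *
P=read_camera('wrist')
c=[(154,242),(232,205),(298,402),(225,437)]
w=[onz(P,60+y/5,50+x/5,0.122,True) for x,y in c]
print(np.round(w,4),np.mean(w,0))
for a,b in [(0,1),(3,2),(1,2),(0,3)]:
    d=w[b]-w[a];print(np.linalg.norm(d),np.degrees(np.arctan2(d[1],d[0])))
# scene
S=read_camera('scene');c=[(203,100),(325,132),(305,177),(182,138)]
w=[onz(S,180+y/6,220+x/6,0.122) for x,y in c];print(np.round(w,4),np.mean(w,0))
S=read_camera('side');c=[(258,84),(313,102),(247,192),(189,175)]
w=[onz(S,170+y/6,180+x/6,0.122) for x,y in c];print(np.round(w,4),np.mean(w,0))
# slot ends in wrist w2 : (277,155),(257,330)
z=0.124
a,b=[onz(P,180+y/5,210+x/5,z,True) for x,y in [(278,157),(257,332)]]
print(a,b,(a+b)/2,np.linalg.norm(a-b),np.degrees(np.arctan2(*(a-b)[[1,0]])))
a,b=[onz(P,180+y/5,210+x/5,.12,True) for x,y in [(152,263),(382,231)]]
print(a,b,(a+b)/2,np.linalg.norm(a-b),np.degrees(np.arctan2(*(a-b)[[1,0]])))
E
```

```text
[[0.519  0.0818 0.122 ]
 [0.5368 0.0869 0.122 ]
 [0.5478 0.0496 0.122 ]
 [0.5313 0.0438 0.122 ]] [0.53371979 0.06552493 0.122     ]
0.018482236212754702 16.22360818798986
0.01749547400650228 19.196498910877892
0.03894851721420153 -73.4897014246797
0.03987362317390537 -72.04434419159048
[[0.5321 0.0459 0.122 ]
 [0.5197 0.0825 0.122 ]
 [0.5379 0.0891 0.122 ]
 [0.5483 0.0513 0.122 ]] [0.53452158 0.06719286 0.122     ]
[[0.5415 0.0485 0.122 ]
 [0.5249 0.0447 0.122 ]
 [0.5138 0.082  0.122 ]
 [0.53   0.0868 0.122 ]] [0.52752753 0.06551436 0.122     ]
[ 0.69030946 -0.01799011  0.124     ] [ 0.68719219 -0.05413138  0.124     ] [ 0.68875083 -0.03606075  0.124     ] 0.03627545369591468 85.07030889635286
[ 0.66719746 -0.04134654  0.12      ] [ 0.71064865 -0.03479814  0.12      ] [ 0.68892306 -0.03807234  0.12      ] 0.043941865376890606 -171.4296198575906
```

>>> servo_tool --plan '[{"dx": 0.02,"dy": -0.035,"dz": -0.016,"wx": -5,"grip": 0.8},{"dx": 0.04,"dy": -0.075,"dz": -0.033,"wx": -10,"grip": 0.8},{"dx": 0.06,"dy": -0.115,"dz": -0.05,"wx": -15,"grip": 0.8},{"dx": 0.075,"dy": -0.143,"dz": -0.066,"wx": -17,"grip": 0.8},{"dx": 0.075,"dy": -0.143,"dz": -0.066,"wx": -17,"grip": 0.8},{"dx": 0.075,"dy": -0.143,"dz": -0.066,"wx": -17,"grip": 0.8},{"dx": 0.075,"dy": -0.143,"dz": -0.066,"wx": -17,"grip": 0.8}]'

```text
schema error: expected keys dx, dy, dz, wx, wy, wz, grip
```

```bash
python3 - <<'E'
from h import *
s=readout.read_state();print(s['t'],s['tool_pos'],s['orientation'].round(4).tolist(),s['grip_width'])
P=read_camera('wrist'); print(P['eye']); save(P,'w3'); 
E
```

```text
1.8 [ 6.74984327e-01 -1.69231927e-05  4.04706814e-01] [[-0.0, 1.0, -0.0], [0.0, -0.0, -1.0], [-1.0, -0.0, -0.0]] 0.08548445324635545
[0.67374734 0.08349135 0.3734317 ]
```

View pics/w3.png

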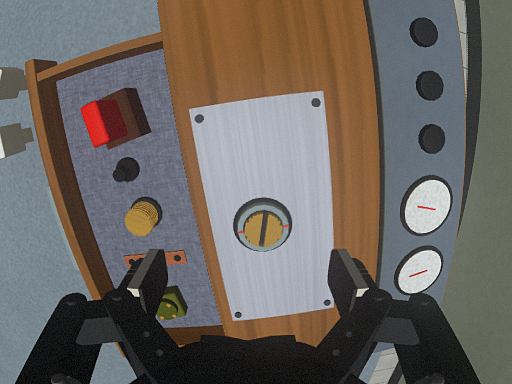

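>>> servo_tool --plan '[{"dx": 0.02,"dy": -0.035,"dz": -0.016,"wx": -5,"wy": 0,"wz": 0,"grip": 0.8},{"dx": 0.04,"dy": -0.075,"dz": -0.033,"wx": -10,"wy": 0,"wz": 0,"grip": 0.8},{"dx": 0.06,"dy": -0.115,"dz": -0.05,"wx": -15,"wy": 0,"wz": 0,"grip": 0.8},{"dx": 0.075,"dy": -0.143,"dz": -0.066,"wx": -17,"wy": 0,"wz": 0,"grip": 0.8},{"dx": 0.075,"dy": -0.143,"dz": -0.066,"wx": -17,"wy": 0,"wz": 0,"grip": 0.8},{"dx": 0.075,"dy": -0.143,"dz": -0.066,"wx": -17,"wy": 0,"wz": 0,"grip": 0.8},{"dx": 0.075,"dy": -0.143,"dz": -0.066,"wx": -17,"wy": 0,"wz": 0,"grip": 0.8}]'

```text
t: 2.55
tool_pos: [0.5328, 0.0657, 0.3302]
orientation: [[0.001, 0.957, 0.291], [0.0, 0.291, -0.957], [-1.0, 0.001, 0.0]]
contact_force: [0.7, 0.3, -0.2]
grip_width: 0.0685
```

```bash
python3 - <<'E'
from h import *
s=readout.read_state();print(s['t'],s['tool_pos'],s['orientation'].round(4).tolist(),s['grip_width'])
P=read_camera('wrist'); print(P['eye']); save(P,'w4',None,1.5)
E
```

```text
2.55 [0.53279435 0.06565077 0.33024897] [[0.0012, 0.9566, 0.2914], [0.0001, 0.2914, -0.9566], [-1.0, 0.0012, 0.0003]] 0.06845823086513454
[0.50745762 0.14557924 0.29896491]
```

View pics/w4.png

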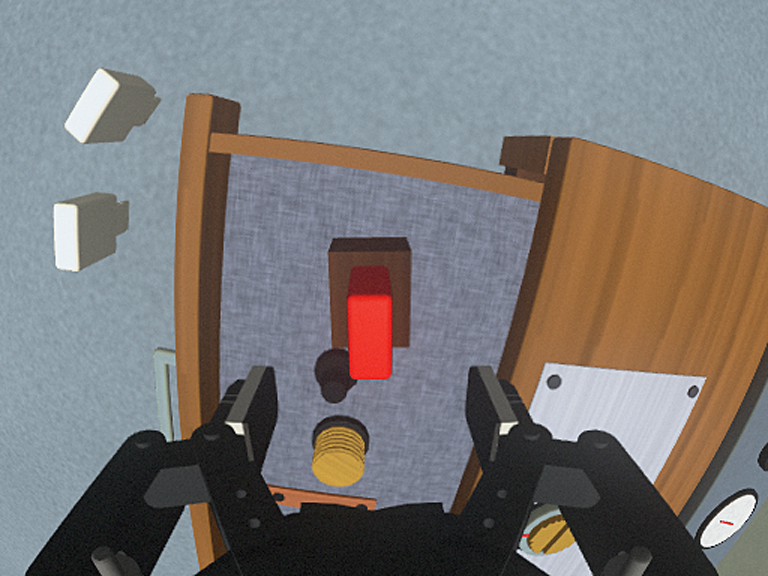

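```bash
python3 - <<'E'
from h import *
P=read_camera('wrist'); S=P['img'].astype(int)
m=((S[...,0]>190)&(S[...,1]<80)).astype('uint8')
n,l,st,c=cv2.connectedComponentsWithStats(m); i=1+np.argmax(st[1:,4]); print(st[i],c[i])
ys,xs=np.where(l==i); pts=np.array([onz(P,y,x,0.122,True)[:2] for y,x in zip(ys,xs)])
r=cv2.minAreaRect((pts*10000).astype(np.float32)); print(r, pts.mean(0))
E
```

```text
[ 232  197   29   56 1577] [246.26949905 224.15282181]
((5310.1669921875, 667.8377075195312), (183.43043518066406, 400.1295166015625), 17.63088035583496) [0.53085211 0.06758546]
```

>>> servo_tool --plan '[{"dx": 0.0,"dy": -0.0013,"dz": -0.0025,"wx": -0.5,"wy": 0,"wz": 0,"grip": 0.8},{"dx": 0.025,"dy": -0.0013,"dz": -0.0025,"wx": -0.5,"wy": 0,"wz": 0,"grip": 0.8},{"dx": 0.05,"dy": -0.0013,"dz": -0.0025,"wx": -0.5,"wy": 0,"wz": 0,"grip": 0.7},{"dx": 0.077,"dy": -0.0013,"dz": -0.0025,"wx": -0.5,"wy": 0,"wz": 0,"grip": 0.6},{"dx": 0.077,"dy": -0.0013,"dz": -0.0025,"wx": -0.5,"wy": 0,"wz": 0,"grip": 0.6},{"dx": 0.077,"dy": -0.0013,"dz": -0.0025,"wx": -0.5,"wy": 0,"wz": 0,"grip": 0.6}]' --grip_force 40

```text
t: 3.25
tool_pos: [0.5311, 0.0675, 0.2534]
orientation: [[0.0, 0.954, 0.299], [-0.0, 0.299, -0.954], [-1.0, 0.0, 0.0]]
contact_force: [0.3, 0.3, 0.7]
grip_width: 0.0516
```

```bash
python3 - <<'E'
from h import *
P=read_camera('wrist'); save(P,'w5',None,1.5);P=read_camera('side'); save(P,'d5',(120,280,150,310),4)
E
```

```text
(no output)
```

View pics/w5.png

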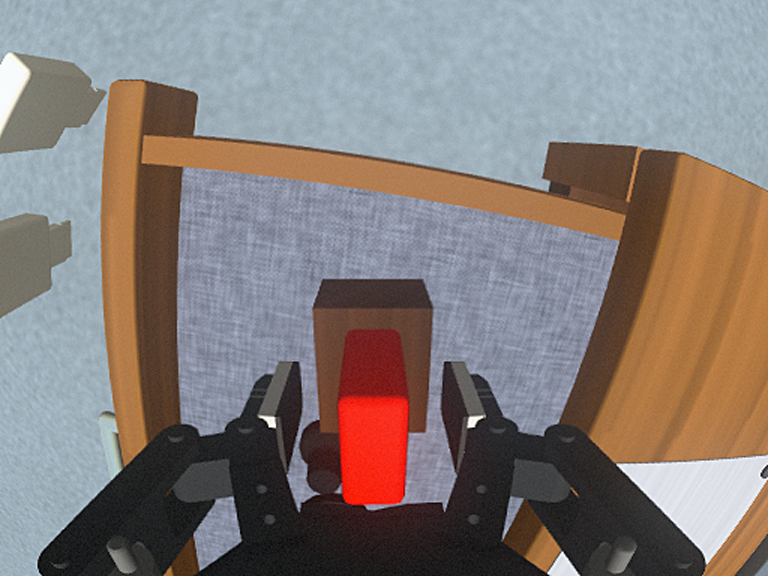

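View pics/d5.png

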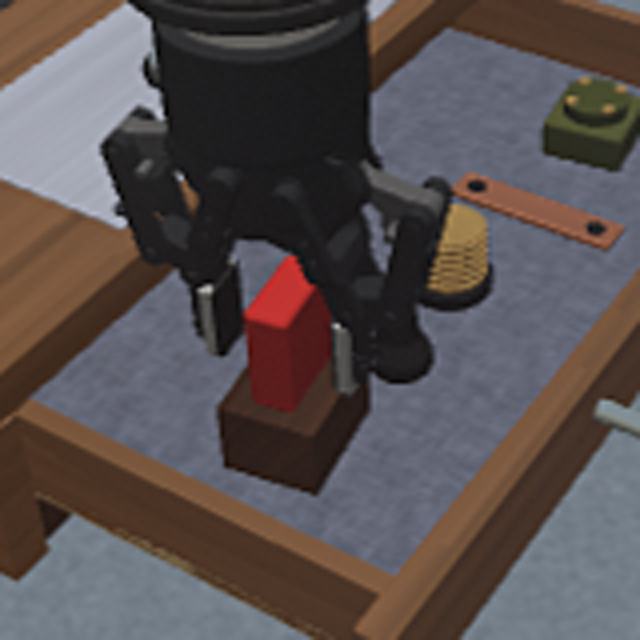

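The key is centred between the pads, with the tips just above the rack, so I close.

>>> servo_tool --plan '[{"dx": 0,"dy": 0,"dz": 0,"wx": 0,"wy": 0,"wz": 0,"grip": 0.0},{"dx": 0,"dy": 0,"dz": 0,"wx": 0,"wy": 0,"wz": 0,"grip": 0.0},{"dx": 0,"dy": 0,"dz": 0,"wx": 0,"wy": 0,"wz": 0,"grip": 0.0},{"dx": 0,"dy": 0,"dz": 0,"wx": 0,"wy": 0,"wz": 0,"grip": 0.0},{"dx": 0,"dy": 0,"dz": 0,"wx": 0,"wy": 0,"wz": 0,"grip": 0.0},{"dx": 0,"dy": 0,"dz": 0,"wx": 0,"wy": 0,"wz": 0,"grip": 0.0},{"dx": 0,"dy": 0,"dz": 0,"wx": 0,"wy": 0,"wz": 0,"grip": 0.0}]' --grip_force 100

```text
t: 4.05
tool_pos: [0.5318, 0.0677, 0.2556]
orientation: [[0.004, 0.954, 0.299], [0.001, 0.299, -0.954], [-1.0, 0.004, 0.0]]
contact_force: [-3.1, -0.6, 12.5]
grip_width: 0.0191
```

```bash
python3 - <<'E'
from h import *
s=readout.read_state();print(s)
P=read_camera('wrist'); save(P,'w6',None,1.5);
E
```

```text
{'t': 4.05, 'q': array([-0.21953035,  0.39035654, -0.03293355,  2.04249103,  0.01974925,
        0.70489117,  0.03899772]), 'dq': array([-1.71883421e-03, -5.92832488e-04, -3.70665513e-04,  1.90864497e-03,
       -1.60387867e-03,  3.03113704e-05,  1.85376297e-03]), 'effort': array([-1.09898534e-01, -7.30017972e+01,  1.29400637e+00, -3.18098295e+01,
        7.11476477e-02, -1.04475640e+00,  3.22955707e-02]), 'tool_pos': array([0.53182149, 0.06766008, 0.25558512]), 'orientation': array([[ 4.07782108e-03,  9.54145321e-01,  2.99316017e-01],
       [ 7.66345951e-04,  2.99315436e-01, -9.54153909e-01],
       [-9.99991392e-01,  4.12024854e-03,  4.89349391e-04]]), 'contact_force': array([-3.11984336, -0.57157555, 12.52773519]), 'torque': array([-0.13560682,  0.68247533,  0.01212293]), 'grip_width': 0.019126791815870053}
```

View pics/w6.png

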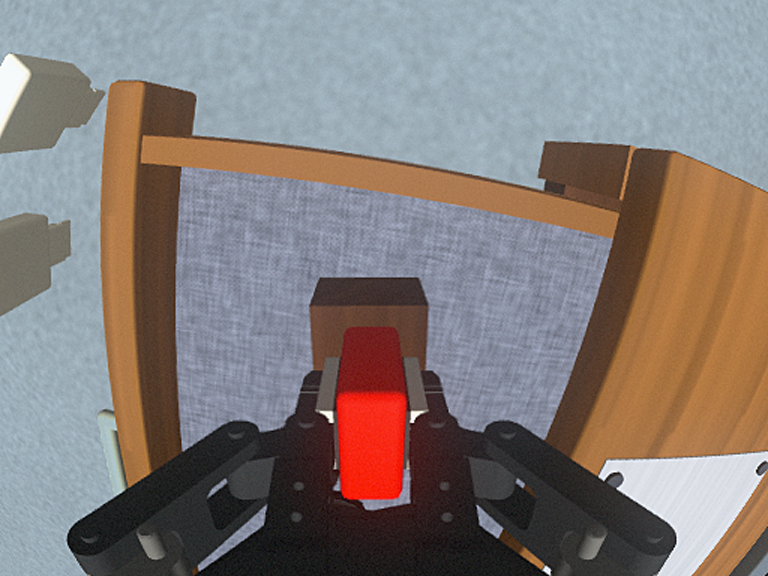

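>>> servo_tool --plan '[{"dx": -0.01,"dy": 0,"dz": 0,"wx": 0,"wy": 0,"wz": 0,"grip": 0.0},{"dx": -0.025,"dy": 0,"dz": 0,"wx": 0,"wy": 0,"wz": 0,"grip": 0.0},{"dx": -0.045,"dy": 0,"dz": 0,"wx": 0,"wy": 0,"wz": 0,"grip": 0.0},{"dx": -0.07,"dy": 0,"dz": 0,"wx": 0,"wy": 0,"wz": 0,"grip": 0.0},{"dx": -0.095,"dy": 0,"dz": 0,"wx": 0,"wy": 0,"wz": 0,"grip": 0.0},{"dx": -0.115,"dy": 0,"dz": 0,"wx": 0,"wy": 0,"wz": 0,"grip": 0.0},{"dx": -0.115,"dy": 0,"dz": 0,"wx": 0,"wy": 0,"wz": 0,"grip": 0.0},{"dx": -0.115,"dy": 0,"dz": 0,"wx": 0,"wy": 0,"wz": 0,"grip": 0.0}]'

```text
t: 4.9
tool_pos: [0.5312, 0.0675, 0.3712]
orientation: [[0.005, 0.954, 0.299], [0.001, 0.299, -0.954], [-1.0, 0.005, 0.001]]
contact_force: [0.2, -0.3, -1.2]
grip_width: 0.0191
```

```bash
python3 - <<'E'
from h import *
s=readout.read_state();print(s['tool_pos'],s['orientation'].round(4).tolist(),s['contact_force'],s['torque'])
P=read_camera('wrist'); save(P,'w7',None,1.5);
for n in ['scene','side']:
  p=read_camera(n); save(p,n+'7',None,1.5)
  for t in ['rack_mouth','key_tip','key_mid','lock_slot','ring_top']: print(n,t,[(np.round(x['pixel'],1).tolist(),round(x['confidence'],2)) for x in spot_point(p,t)])
E
```

```text
[0.53120988 0.06750886 0.37117721] [[0.0052, 0.9541, 0.2993], [0.001, 0.2993, -0.9542], [-1.0, 0.0053, 0.0006]] [ 0.21825272 -0.25765953 -1.24254499] [-0.01545584  0.0270868  -0.03963865]
scene rack_mouth [([222.5, 259.6], 0.81), ([165.1, 260.6], 0.74), ([209.4, 238.2], 0.53)]
scene key_tip [([193.5, 305.5], 0.97), ([184.9, 263.8], 0.71), ([206.2, 335.5], 0.63)]
scene key_mid [([162.9, 262.6], 0.83), ([189.3, 339.6], 0.74), ([173.6, 310.1], 0.57)]
scene lock_slot [([225.6, 155.3], 0.63)]
scene ring_top [([226.6, 154.5], 0.68), ([221.3, 260.2], 0.58)]
side rack_mouth [([213.2, 223.7], 0.81)]
side key_tip [([172.9, 220.4], 0.67), ([331.0, 286.6], 0.6), ([294.8, 317.5], 0.56)]
side key_mid [([304.5, 285.3], 0.84), ([147.0, 215.2], 0.78), ([272.9, 322.6], 0.76)]
side lock_slot [([129.0, 198.7], 0.46)]
side ring_top [([192.6, 230.2], 0.59), ([133.0, 200.7], 0.49)]
```

View pics/w7.png

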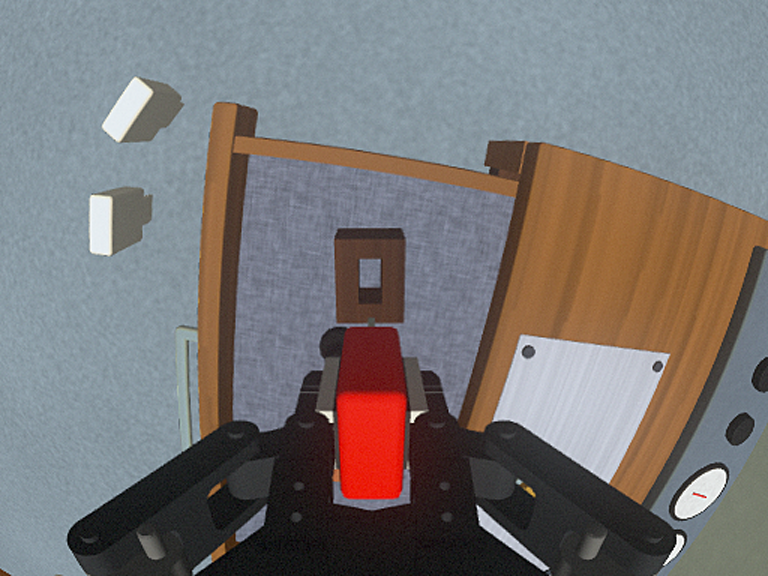

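View pics/scene7.png

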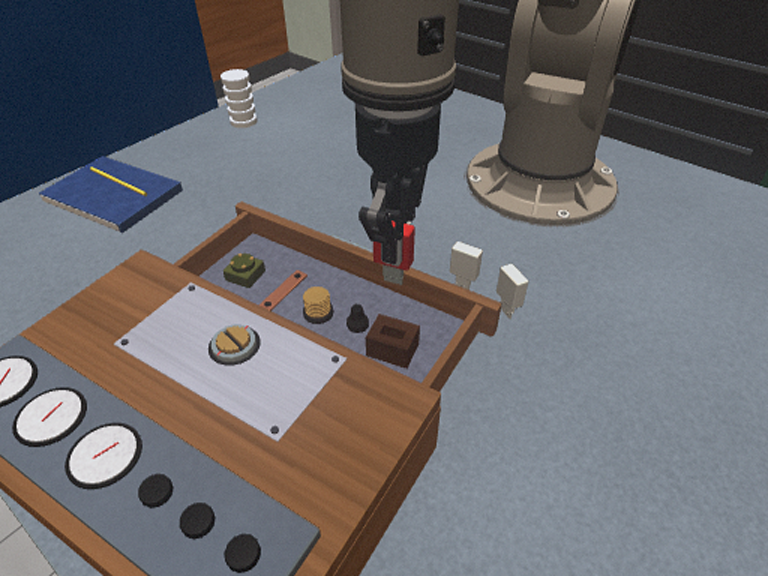

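View pics/side7.png

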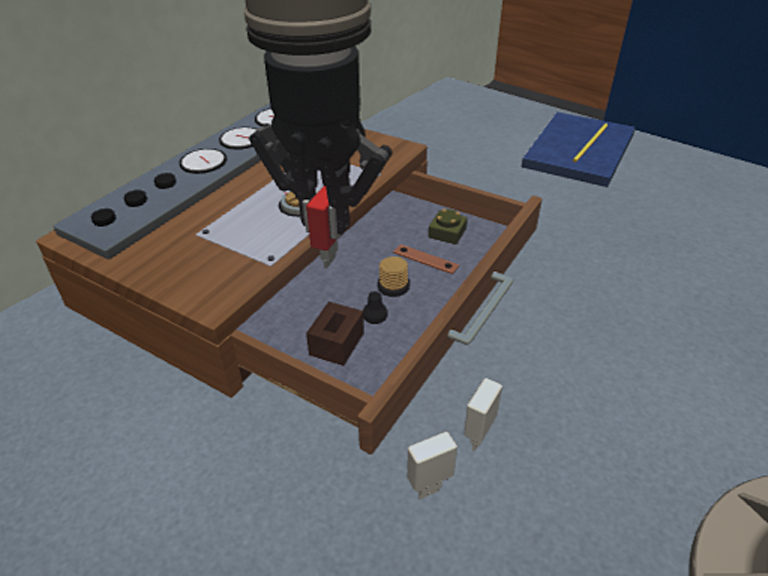

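>>> servo_tool --plan '[{"dx": 0,"dy": 0.012,"dz": 0.032,"wx": 4,"wy": 0,"wz": 0,"grip": 0.0},{"dx": 0,"dy": 0.027,"dz": 0.07,"wx": 8,"wy": 0,"wz": 0,"grip": 0.0},{"dx": 0,"dy": 0.042,"dz": 0.11,"wx": 12,"wy": 0,"wz": 0,"grip": 0.0},{"dx": 0,"dy": 0.057,"dz": 0.15,"wx": 16,"wy": 0,"wz": 0,"grip": 0.0},{"dx": 0,"dy": 0.072,"dz": 0.19,"wx": 20,"wy": 0,"wz": 0,"grip": 0.0},{"dx": 0,"dy": 0.086,"dz": 0.226,"wx": 22.4,"wy": 0,"wz": 0,"grip": 0.0},{"dx": 0,"dy": 0.086,"dz": 0.226,"wx": 22.4,"wy": 0,"wz": 0,"grip": 0.0},{"dx": 0,"dy": 0.086,"dz": 0.226,"wx": 22.4,"wy": 0,"wz": 0,"grip": 0.0},{"dx": 0,"dy": 0.086,"dz": 0.226,"wx": 22.4,"wy": 0,"wz": 0,"grip": 0.0}]'

```text
t: 6.45
tool_pos: [0.6808, -0.1215, 0.3708]
orientation: [[0.003, 0.996, -0.086], [0.001, -0.086, -0.996], [-1.0, 0.003, -0.002]]
contact_force: [-0.1, -0.1, -0.3]
grip_width: 0.0189
```

```bash
python3 - <<'E'
from h import *
s=readout.read_state();print(s['tool_pos'],s['orientation'].round(4).tolist(),s['contact_force'],s['torque'])
P=read_camera('wrist'); save(P,'w8',None,1.5); save(P,'w8c',(130,240,190,310),6)
E
```

```text
[ 0.68079308 -0.1214784   0.37075503] [[0.0034, 0.9963, -0.0858], [0.0013, -0.0858, -0.9963], [-1.0, 0.0033, -0.0016]] [-0.09373447 -0.13492952 -0.26610671] [ 0.01910615  0.01759838 -0.02362934]
```

View pics/w8.png

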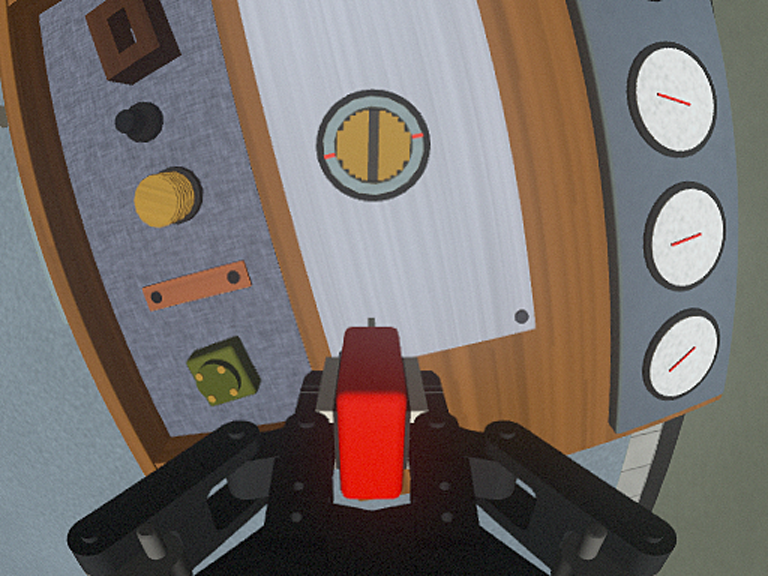

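View pics/w8c.png

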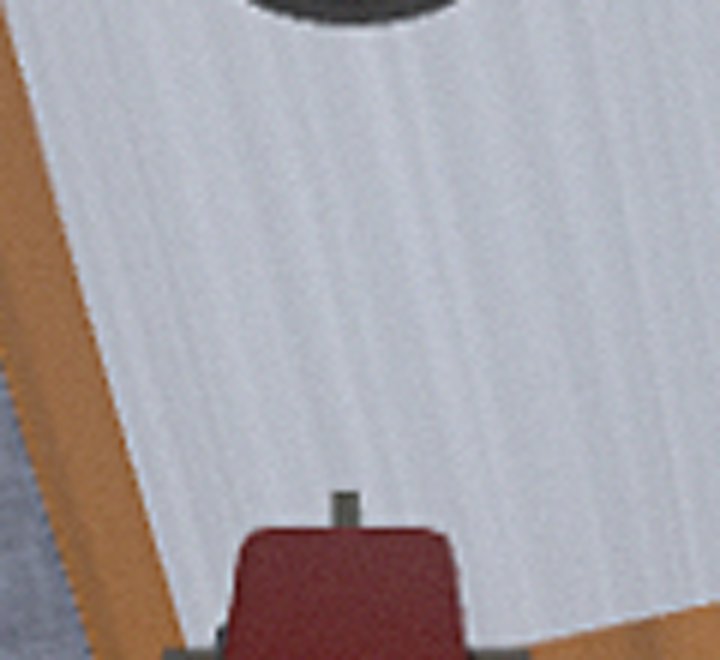

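```bash
cat > lock.py <<'E'
from h import *
def headfit(P,fish,z,box):
    r0,r1,c0,c1=box
    hsv=cv2.cvtColor(P['img'],cv2.COLOR_RGB2HSV).astype(int)[r0:r1,c0:c1]
    m=((hsv[...,0]>12)&(hsv[...,0]<32)&(hsv[...,1]>90)&(hsv[...,2]>90)).astype('uint8')
    n,l,st,c=cv2.connectedComponentsWithStats(m)
    m=np.isin(l,[i for i in range(1,n) if st[i,4]>30]).astype('uint8')
    ys,xs=np.where(m); W=np.array([onz(P,y+r0,x+c0,z,fish)[:2] for y,x in zip(ys,xs)])
    h=cv2.convexHull((W*1e4).astype(np.float32)); (c,ax,a)=cv2.fitEllipse(h); 
    c=np.array(c)/1e4
    # slot: pixels inside head not brass
    yy,xx=np.mgrid[r0:r1,c0:c1]; Q=np.array([onz(P,y,x,z,fish)[:2] for y,x in zip(yy.ravel(),xx.ravel())])
    ins=np.linalg.norm(Q-c,axis=1)<0.0145; v=P['img'][r0:r1,c0:c1].reshape(-1,3).sum(1).astype(float)
    sel=ins&(m.ravel()==0)
    w=1.0*np.ones(sel.sum()); S=Q[sel]; mu=S.mean(0); u,s,vt=np.linalg.svd(S-mu,full_matrices=False)
    print('n',len(W),'head',c.round(4),np.round(np.array(ax)/10,1),'slot mean',mu.round(4),'ang',np.degrees(np.arctan2(vt[0,1],vt[0,0]))%180,'width~',(s[1]/np.sqrt(len(S))*12**.5).round(4))
    return c,mu,vt[0]
E
python3 - <<'E'
from lock import *
s=readout.read_state(); P=read_camera('wrist'); R=s['orientation'];t=s['tool_pos']
for z in (.120,.124):
    c,mu,d=headfit(P,True,z,(60,135,205,290))
    for q in (c,mu):
        print('tool frame',(R.T@(np.r_[q,z]-t)).round(4), 'dir', (R.T@np.r_[d,0]).round(4))
e,dd=ray(P,212.2,247.5,True)
for x in (0.2086,.2136,.2186):
    a=R.T@(e-t); b=R.T@dd; print('tip',x,a+b*(x-a[0])/b[0])
S=read_camera('scene');headfit(S,False,.124,(200,250,130,185))
S=read_camera('side');save(S,'side8',(100,170,150,250),6)
E
```

```text
n 1566 head [ 0.6883 -0.0379] [35.7 37.3] slot mean [ 0.6883 -0.0382] ang 83.76158931647643 width~ 0.0047
tool frame [ 0.2511 -0.0005 -0.0833] dir [-0.0017 -0.0233  0.9997]
tool frame [ 0.2511 -0.0006 -0.083 ] dir [-0.0017 -0.0233  0.9997]
n 1566 head [ 0.6883 -0.0379] [35.  36.7] slot mean [ 0.6883 -0.0379] ang 83.75565821237886 width~ 0.0046
tool frame [ 0.2471 -0.0005 -0.0833] dir [-0.0017 -0.0234  0.9997]
tool frame [ 0.2471 -0.0006 -0.0833] dir [-0.0017 -0.0234  0.9997]
tip 0.2086 [ 0.2086     -0.00121766 -0.01074055]
tip 0.2136 [ 0.2136     -0.00121497 -0.00869059]
tip 0.2186 [ 0.2186     -0.00121229 -0.00664064]
n 260 head [ 0.6913 -0.0357] [35.3 38.5] slot mean [ 0.6909 -0.0358] ang 83.08764232927365 width~ 0.0035
```

View pics/side8.png

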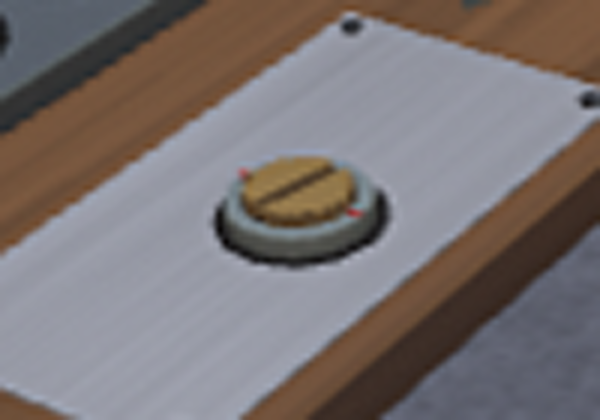

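>>> servo_tool --plan '[{"dx": 0,"dy": 0.0007,"dz": -0.03,"wx": 1.3,"wy": 0,"wz": 0,"grip": 0.0},{"dx": 0,"dy": 0.0007,"dz": -0.06,"wx": 1.3,"wy": 0,"wz": 0,"grip": 0.0},{"dx": 0.01,"dy": 0.0007,"dz": -0.084,"wx": 1.3,"wy": 0,"wz": 0,"grip": 0.0},{"dx": 0.022,"dy": 0.0007,"dz": -0.084,"wx": 1.3,"wy": 0,"wz": 0,"grip": 0.0},{"dx": 0.022,"dy": 0.0007,"dz": -0.084,"wx": 1.3,"wy": 0,"wz": 0,"grip": 0.0},{"dx": 0.022,"dy": 0.0007,"dz": -0.084,"wx": 1.3,"wy": 0,"wz": 0,"grip": 0.0},{"dx": 0.022,"dy": 0.0007,"dz": -0.084,"wx": 1.3,"wy": 0,"wz": 0,"grip": 0.0},{"dx": 0.022,"dy": 0.0007,"dz": -0.084,"wx": 1.3,"wy": 0,"wz": 0,"grip": 0.0}]'

```text
t: 7.45
tool_pos: [0.6889, -0.0387, 0.35]
orientation: [[0.005, 0.994, -0.109], [0.001, -0.109, -0.994], [-1.0, 0.005, -0.001]]
contact_force: [0.4, -0.8, -0.5]
grip_width: 0.0188
```

```bash
python3 - <<'E'
from h import *
s=readout.read_state();print(s['tool_pos'],s['orientation'].round(4).tolist(),s['contact_force'],s['torque'])
P=read_camera('wrist'); save(P,'w9',(170,330,180,310),5); 
P=read_camera('scene'); save(P,'s9',(170,260,110,220),6); 
P=read_camera('side'); save(P,'d9',(80,170,150,260),6); 
E
```

```text
[ 0.68889465 -0.03871415  0.35002483] [[0.0051, 0.994, -0.1094], [0.0009, -0.1094, -0.994], [-1.0, 0.005, -0.0014]] [ 0.37372086 -0.83535067 -0.5093154 ] [-0.01398148  0.00841949  0.03238791]
```

View pics/w9.png

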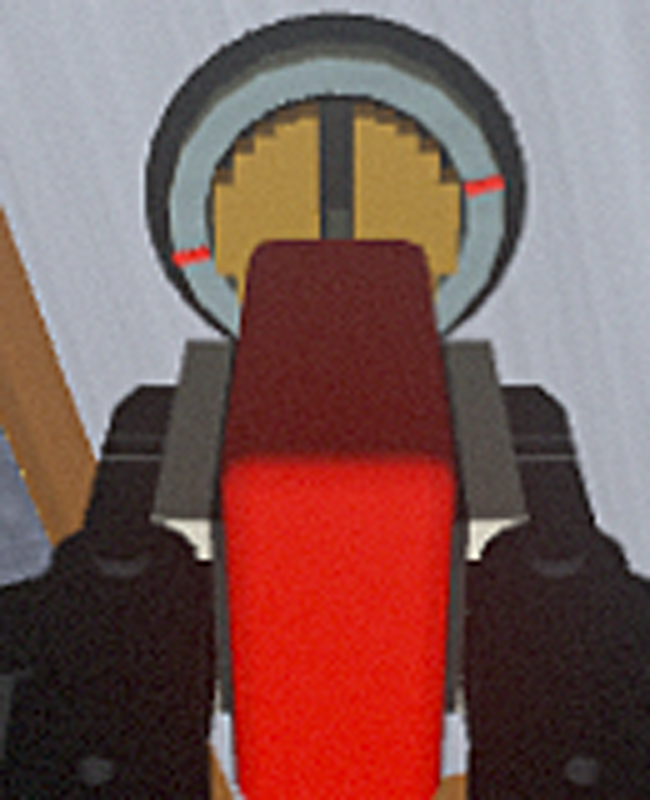

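View pics/s9.png

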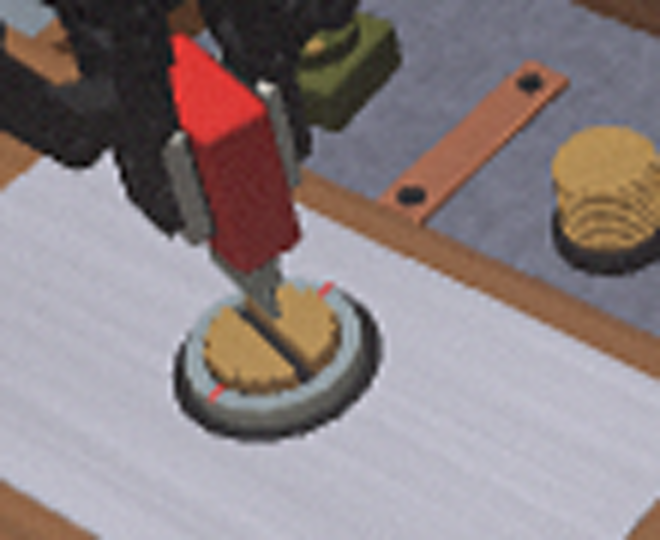

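View pics/d9.png

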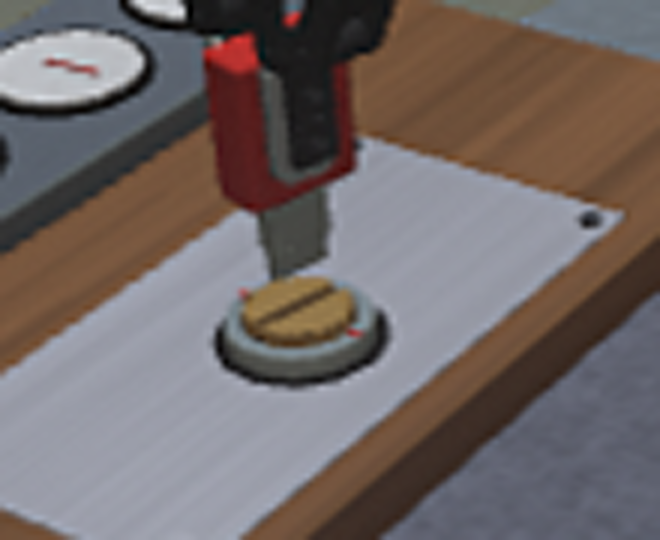

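>>> servo_tool --plan '[{"dx": 0.005,"dy": 0,"dz": 0,"wx": 0,"wy": 0,"wz": 0,"grip": 0.0},{"dx": 0.009,"dy": 0,"dz": 0,"wx": 0,"wy": 0,"wz": 0,"grip": 0.0},{"dx": 0.011,"dy": 0,"dz": 0,"wx": 0,"wy": 0,"wz": 0,"grip": 0.0},{"dx": 0.012,"dy": 0,"dz": 0,"wx": 0,"wy": 0,"wz": 0,"grip": 0.0},{"dx": 0.012,"dy": 0,"dz": 0,"wx": 0,"wy": 0,"wz": 0,"grip": 0.0},{"dx": 0.012,"dy": 0,"dz": 0,"wx": 0,"wy": 0,"wz": 0,"grip": 0.0}]'

```text
t: 8.2
tool_pos: [0.6889, -0.0382, 0.3378]
orientation: [[0.005, 0.994, -0.109], [0.001, -0.109, -0.994], [-1.0, 0.005, -0.001]]
contact_force: [1.2, 0.7, -0.8]
grip_width: 0.0193
```

```bash
python3 - <<'E'
from h import *
s=readout.read_state();print(s['tool_pos'],s['contact_force'],s['torque'])
P=read_camera('wrist'); save(P,'w10',(150,250,200,300),6); 
P=read_camera('scene'); save(P,'s10',(170,260,110,220),6); 
P=read_camera('side'); save(P,'d10',(80,170,150,260),6); 
E
```

```text
[ 0.68894694 -0.03822637  0.33782071] [ 1.16544675  0.69444829 -0.82326637] [-0.03010178  0.0238732  -0.02964713]
```

View pics/w10.png

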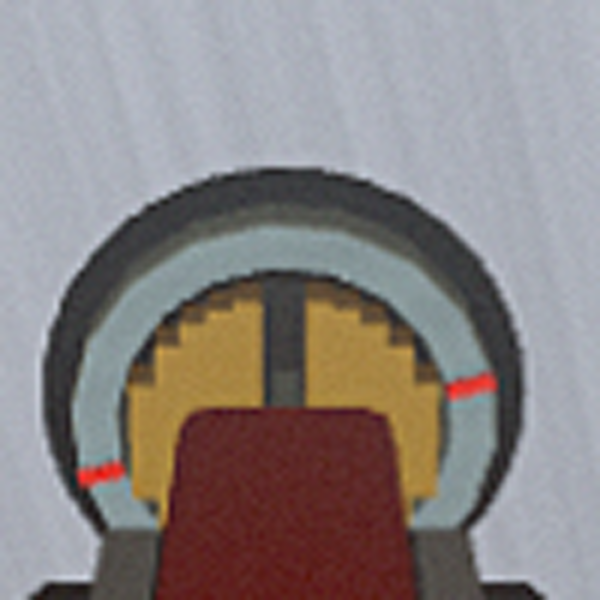

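View pics/s10.png

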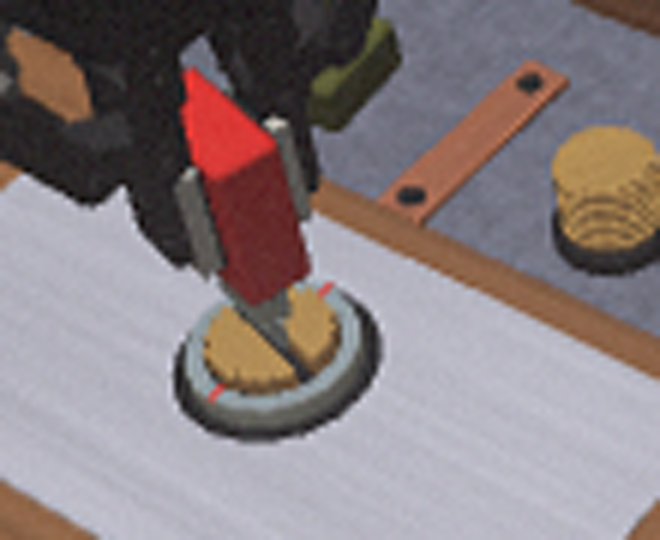

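View pics/d10.png

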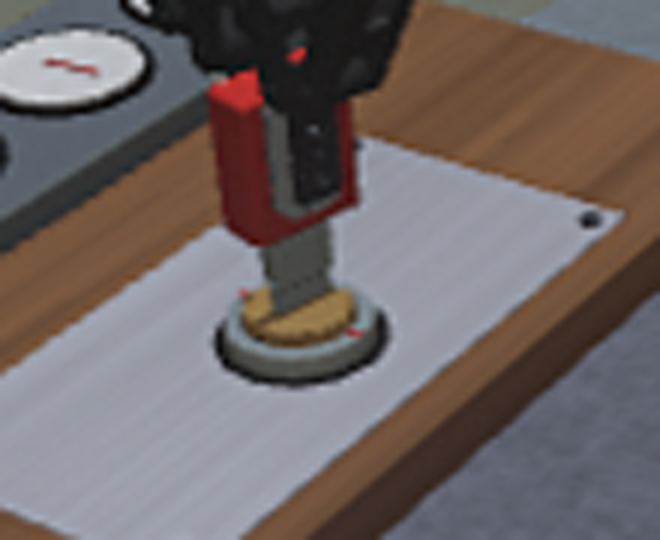

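>>> servo_tool --plan '[{"dx": 0.001,"dy": 0,"dz": 0,"wx": 0,"wy": 0,"wz": 0,"grip": 0.0},{"dx": 0.002,"dy": 0,"dz": 0,"wx": 0,"wy": 0,"wz": 0,"grip": 0.0},{"dx": 0.0025,"dy": 0,"dz": 0,"wx": 0,"wy": 0,"wz": 0,"grip": 0.0},{"dx": 0.0025,"dy": 0,"dz": 0,"wx": 0,"wy": 0,"wz": 0,"grip": 0.0}]'

```text
t: 8.75
tool_pos: [0.6889, -0.0382, 0.3353]
orientation: [[0.005, 0.994, -0.109], [0.001, -0.109, -0.994], [-1.0, 0.005, -0.002]]
contact_force: [0.5, 0.5, -0.6]
grip_width: 0.019
```

>>> servo_tool --plan '[{"dx": 0.001,"dy": 0,"dz": 0,"wx": 0,"wy": 0,"wz": 0,"grip": 0.0},{"dx": 0.002,"dy": 0,"dz": 0,"wx": 0,"wy": 0,"wz": 0,"grip": 0.0},{"dx": 0.002,"dy": 0,"dz": 0,"wx": 0,"wy": 0,"wz": 0,"grip": 0.0}]'

```text
t: 9.05
tool_pos: [0.6889, -0.0382, 0.3331]
orientation: [[0.004, 0.994, -0.109], [0.001, -0.109, -0.994], [-1.0, 0.004, -0.001]]
contact_force: [-0.1, 0.3, -0.3]
grip_width: 0.0191
```

```bash
python3 - <<'E'
from h import *
s=readout.read_state();print(s['tool_pos'],s['contact_force'],s['torque'])
P=read_camera('wrist'); save(P,'w11',(150,250,200,300),6); 
P=read_camera('side'); save(P,'d11',(80,170,150,260),6); 
E
```

```text
[ 0.68889208 -0.03819554  0.33305067] [-0.13704194  0.32725265 -0.32652846] [-0.00615142  0.04665809 -0.04084676]
```

View pics/w11.png

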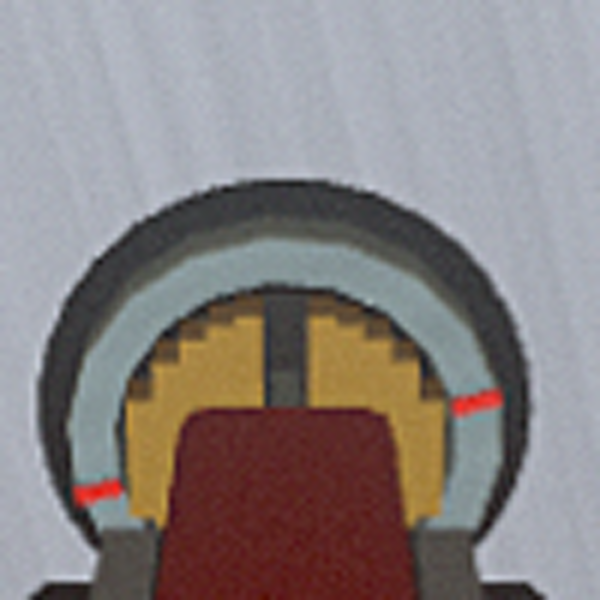

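View pics/d11.png

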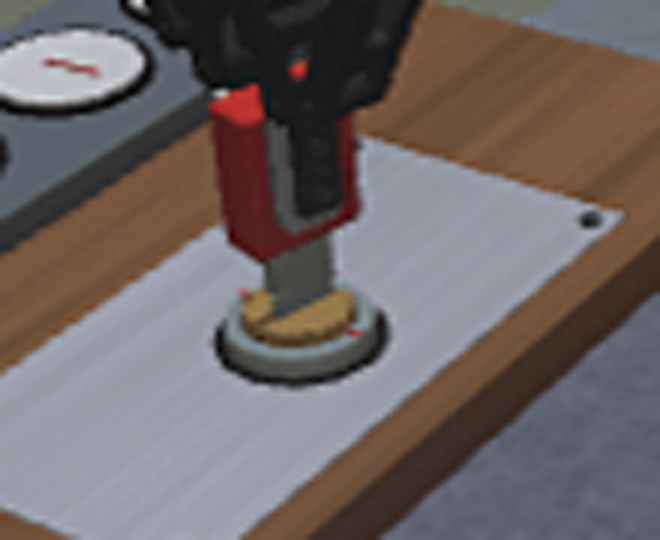

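The blade is a few millimetres into the slot with no contact force, so I keep descending until I feel the floor.

>>> servo_tool --plan '[{"dx": 0.001,"dy": 0,"dz": 0,"wx": 0,"wy": 0,"wz": 0,"grip": 0.0},{"dx": 0.0015,"dy": 0,"dz": 0,"wx": 0,"wy": 0,"wz": 0,"grip": 0.0},{"dx": 0.0015,"dy": 0,"dz": 0,"wx": 0,"wy": 0,"wz": 0,"grip": 0.0}]'

```text
t: 9.45
tool_pos: [0.6889, -0.0382, 0.3316]
orientation: [[0.004, 0.994, -0.109], [0.001, -0.109, -0.994], [-1.0, 0.004, -0.001]]
contact_force: [-0.2, 0.5, -1.0]
grip_width: 0.0186
```

>>> servo_tool --plan '[{"dx": 0.0005,"dy": 0,"dz": 0,"wx": 0,"wy": 0,"wz": 0,"grip": 0.0},{"dx": 0.001,"dy": 0,"dz": 0,"wx": 0,"wy": 0,"wz": 0,"grip": 0.0},{"dx": 0.001,"dy": 0,"dz": 0,"wx": 0,"wy": 0,"wz": 0,"grip": 0.0}]'

```text
t: 9.75
tool_pos: [0.6889, -0.0382, 0.3305]
orientation: [[0.004, 0.994, -0.109], [0.001, -0.109, -0.994], [-1.0, 0.004, -0.001]]
contact_force: [-0.1, -0.5, -1.4]
grip_width: 0.0187
```

>>> servo_tool --plan '[{"dx": 0.0005,"dy": 0,"dz": 0,"wx": 0,"wy": 0,"wz": 0,"grip": 0.0},{"dx": 0.001,"dy": 0,"dz": 0,"wx": 0,"wy": 0,"wz": 0,"grip": 0.0},{"dx": 0.001,"dy": 0,"dz": 0,"wx": 0,"wy": 0,"wz": 0,"grip": 0.0}]'

```text
t: 10.05
tool_pos: [0.689, -0.0382, 0.3297]
orientation: [[0.005, 0.994, -0.109], [0.001, -0.109, -0.994], [-1.0, 0.005, -0.002]]
contact_force: [-1.3, 0.9, 3.0]
grip_width: 0.0189
```

```bash
python3 - <<'E'
from h import *
s=readout.read_state();print(s['tool_pos'],s['contact_force'],s['torque'])
P=read_camera('scene'); save(P,'s12',(170,260,110,220),6); 
P=read_camera('side'); save(P,'d12',(80,170,150,260),6); 
E
```

```text
[ 0.68895796 -0.03819647  0.32972669] [-1.34225063  0.93013868  3.02430582] [0.01644056 0.30813212 0.0146797 ]
```

View pics/s12.png

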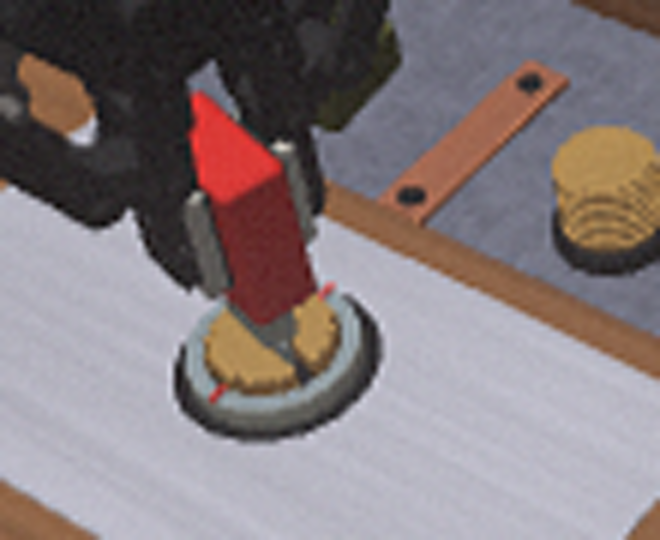

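View pics/d12.png

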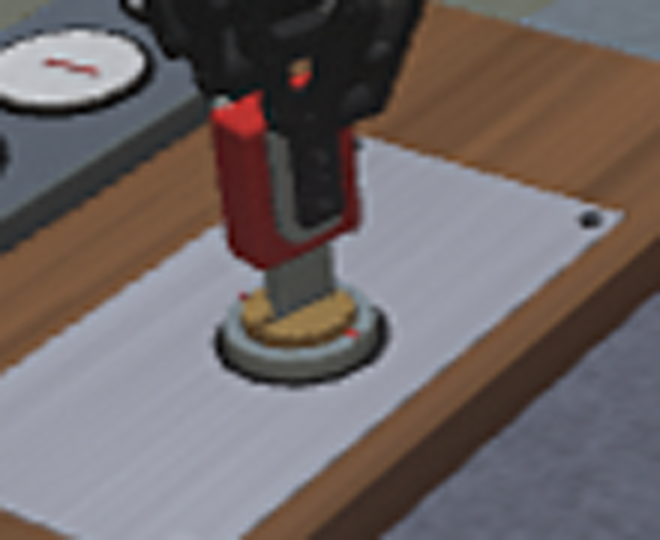

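>>> servo_tool --plan '[{"dx": 0.0004,"dy": 0,"dz": -0.0005,"wx": 2,"wy": 0,"wz": 0,"grip": 0.0},{"dx": 0.0006,"dy": 0,"dz": -0.001,"wx": 5,"wy": 0,"wz": 0,"grip": 0.0},{"dx": 0.0009,"dy": 0,"dz": -0.001,"wx": 8,"wy": 0,"wz": 0,"grip": 0.0},{"dx": 0.001,"dy": 0,"dz": -0.001,"wx": 10,"wy": 0,"wz": 0,"grip": 0.0},{"dx": 0.001,"dy": 0,"dz": -0.001,"wx": 10,"wy": 0,"wz": 0,"grip": 0.0}]'

```text
t: 10.65
tool_pos: [0.6892, -0.0375, 0.3292]
orientation: [[0.005, 0.96, -0.281], [0.001, -0.281, -0.96], [-1.0, 0.005, -0.002]]
contact_force: [-0.8, -0.2, 7.3]
grip_width: 0.0187
```

```bash
cat > st.py <<'E'
from h import *
s=readout.read_state();R=s['orientation'];print(s['t'],s['tool_pos'].round(4),'yaw',np.degrees(np.arctan2(R[1,1],R[0,1])).round(2),'tilt',R[:2,0].round(4),'F',s['contact_force'].round(2),'T',s['torque'].round(3))
E
python3 st.py
```

```text
10.65 [ 0.6892 -0.0375  0.3292] yaw -16.33 tilt [0.0055 0.0006] F [-0.83 -0.19  7.3 ] T [-0.37   0.197  0.17 ]
```

>>> servo_tool --plan '[{"dx": 0.0004,"dy": 0,"dz": 0,"wx": 5,"wy": 0,"wz": 0,"grip": 0.0},{"dx": 0.0007,"dy": 0,"dz": 0,"wx": 10,"wy": 0,"wz": 0,"grip": 0.0},{"dx": 0.001,"dy": 0,"dz": 0,"wx": 15,"wy": 0,"wz": 0,"grip": 0.0},{"dx": 0.0013,"dy": 0,"dz": 0,"wx": 20,"wy": 0,"wz": 0,"grip": 0.0},{"dx": 0.0013,"dy": 0,"dz": 0,"wx": 20,"wy": 0,"wz": 0,"grip": 0.0}]'

```text
t: 11.15
tool_pos: [0.6895, -0.0377, 0.3283]
orientation: [[0.006, 0.805, -0.594], [-0.0, -0.594, -0.805], [-1.0, 0.005, -0.004]]
contact_force: [0.5, -2.3, 4.5]
grip_width: 0.019
```

```bash
python3 st.py; python3 - <<'E'
from h import *
P=read_camera('wrist'); save(P,'w13',(150,250,200,300),6)
E
```

```text
11.15 [ 0.6895 -0.0377  0.3283] yaw -36.42 tilt [ 0.0065 -0.0001] F [ 0.52 -2.32  4.51] T [-0.515 -0.099  0.127]
```

View pics/w13.png

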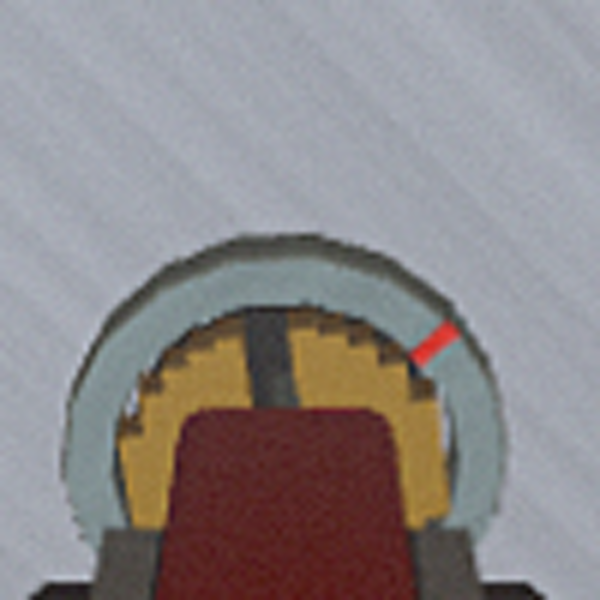

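>>> servo_tool --plan '[{"dx": 0.0004,"dy": 0,"dz": 0,"wx": 5,"wy": 0,"wz": 0,"grip": 0.0},{"dx": 0.0008,"dy": 0,"dz": 0,"wx": 10,"wy": 0,"wz": 0,"grip": 0.0},{"dx": 0.0011,"dy": 0,"dz": 0,"wx": 15,"wy": 0,"wz": 0,"grip": 0.0},{"dx": 0.0015,"dy": 0,"dz": 0,"wx": 20,"wy": 0,"wz": 0,"grip": 0.0},{"dx": 0.0015,"dy": 0,"dz": 0,"wx": 20,"wy": 0,"wz": 0,"grip": 0.0}]'

```text
t: 11.7
tool_pos: [0.6897, -0.038, 0.3271]
orientation: [[0.007, 0.555, -0.832], [-0.001, -0.832, -0.555], [-1.0, 0.005, -0.006]]
contact_force: [1.2, -2.9, 5.7]
grip_width: 0.0192
```

```bash
python3 st.py
```

```text
11.7 [ 0.6897 -0.038   0.3271] yaw -56.26 tilt [ 0.0072 -0.0007] F [ 1.16 -2.92  5.65] T [-0.708 -0.128  0.191]
```

>>> servo_tool --plan '[{"dx": 0.0005,"dy": 0,"dz": 0,"wx": 4,"wy": 0,"wz": 0,"grip": 0.0},{"dx": 0.0008,"dy": 0,"dz": 0,"wx": 8,"wy": 0,"wz": 0,"grip": 0.0},{"dx": 0.0008,"dy": 0,"dz": 0,"wx": 8,"wy": 0,"wz": 0,"grip": 0.0}]'

```text
t: 12.0
tool_pos: [0.6898, -0.0382, 0.3265]
orientation: [[0.008, 0.435, -0.901], [-0.001, -0.901, -0.435], [-1.0, 0.004, -0.006]]
contact_force: [-0.6, -1.9, 5.7]
grip_width: 0.0189
```

```bash
python3 st.py
```

```text
12.0 [ 0.6898 -0.0382  0.3265] yaw -64.24 tilt [ 0.0076 -0.001 ] F [-0.57 -1.87  5.73] T [-0.502  0.184  0.161]
```

>>> servo_tool --plan '[{"dx": 0.0003,"dy": 0,"dz": 0,"wx": 2,"wy": 0,"wz": 0,"grip": 0.0},{"dx": 0.0005,"dy": 0,"dz": 0,"wx": 3,"wy": 0,"wz": 0,"grip": 0.0},{"dx": 0.0005,"dy": 0,"dz": 0,"wx": 3,"wy": 0,"wz": 0,"grip": 0.0}]'

```text
t: 12.3
tool_pos: [0.6898, -0.0383, 0.3263]
orientation: [[0.008, 0.389, -0.921], [-0.001, -0.921, -0.389], [-1.0, 0.004, -0.007]]
contact_force: [-1.0, -1.4, 7.0]
grip_width: 0.0188
```

```bash
python3 st.py
```

```text
12.3 [ 0.6898 -0.0383  0.3263] yaw -67.11 tilt [ 0.0078 -0.001 ] F [-1.04 -1.38  6.98] T [-0.328  0.368  0.084]
```

```bash
cat > avg.py <<'E'
from h import *
import sys
n=int(sys.argv[1]) if len(sys.argv)>1 else 6
F=[];T=[]
for i in range(n):
    P=read_camera('wrist'); s=readout.read_state(); F.append(s['contact_force']);T.append(s['torque'])
R=s['orientation'];print(s['t'],s['tool_pos'].round(4),'yaw',np.degrees(np.arctan2(R[1,1],R[0,1])).round(2),'F',np.mean(F,0).round(2),'T',np.mean(T,0).round(3),'Tz',np.round([t[2] for t in T],2))
save(P,'w_%05d'%int(s['t']*100),(150,250,200,300),6)
E
python3 avg.py
```

```text
12.6 [ 0.6898 -0.0383  0.3263] yaw -67.06 F [-1.   -1.13  6.16] T [-0.301  0.334  0.148] Tz [0.1  0.16 0.16 0.16 0.22 0.09]
```

>>> servo_tool --plan '[{"dx": 0.0002,"dy": 0,"dz": 0,"wx": 2,"wy": 0,"wz": 0,"grip": 0.0},{"dx": 0.0004,"dy": 0,"dz": 0,"wx": 3,"wy": 0,"wz": 0,"grip": 0.0},{"dx": 0.0004,"dy": 0,"dz": 0,"wx": 3,"wy": 0,"wz": 0,"grip": 0.0}]'

```text
t: 12.9
tool_pos: [0.6898, -0.0384, 0.3261]
orientation: [[0.008, 0.343, -0.939], [-0.001, -0.939, -0.343], [-1.0, 0.004, -0.007]]
contact_force: [-0.6, -1.5, 6.7]
grip_width: 0.0191
```

```bash
python3 avg.py
```

```text
13.2 [ 0.6898 -0.0384  0.3262] yaw -69.89 F [-1.17 -0.82  6.27] T [-0.263  0.377  0.124] Tz [0.17 0.11 0.15 0.11 0.08 0.12]
```

>>> servo_tool --plan '[{"dx": 0.0002,"dy": 0,"dz": 0,"wx": 2,"wy": 0,"wz": 0,"grip": 0.0},{"dx": 0.0003,"dy": 0,"dz": 0,"wx": 3,"wy": 0,"wz": 0,"grip": 0.0},{"dx": 0.0003,"dy": 0,"dz": 0,"wx": 3,"wy": 0,"wz": 0,"grip": 0.0}]'

```text
t: 13.5
tool_pos: [0.6898, -0.0385, 0.3261]
orientation: [[0.008, 0.296, -0.955], [-0.001, -0.955, -0.296], [-1.0, 0.003, -0.007]]
contact_force: [-0.8, -1.6, 5.4]
grip_width: 0.0186
```

```bash
python3 avg.py 4
```

```text
13.7 [ 0.6898 -0.0385  0.3261] yaw -72.72 F [-0.76 -1.32  5.68] T [-0.288  0.322  0.13 ] Tz [0.13 0.14 0.13 0.12]
```

>>> servo_tool --plan '[{"dx": 0.0002,"dy": 0,"dz": 0,"wx": 2,"wy": 0,"wz": 0,"grip": 0.0},{"dx": 0.0003,"dy": 0,"dz": 0,"wx": 3,"wy": 0,"wz": 0,"grip": 0.0},{"dx": 0.0003,"dy": 0,"dz": 0,"wx": 3,"wy": 0,"wz": 0,"grip": 0.0}]'

```text
t: 14.0
tool_pos: [0.6898, -0.0386, 0.326]
orientation: [[0.008, 0.249, -0.968], [-0.001, -0.969, -0.249], [-1.0, 0.003, -0.008]]
contact_force: [-0.3, -0.9, 6.1]
grip_width: 0.0189
```

```bash
python3 avg.py 4
```

```text
14.2 [ 0.6898 -0.0386  0.326 ] yaw -75.54 F [-0.81 -1.13  5.33] T [-0.272  0.343  0.088] Tz [0.12 0.1  0.1  0.04]
```

>>> servo_tool --plan '[{"dx": 0.0003,"dy": 0,"dz": 0,"wx": 2,"wy": 0,"wz": 0,"grip": 0.0},{"dx": 0.0004,"dy": 0,"dz": 0,"wx": 3,"wy": 0,"wz": 0,"grip": 0.0},{"dx": 0.0004,"dy": 0,"dz": 0,"wx": 3,"wy": 0,"wz": 0,"grip": 0.0}]'

```text
t: 14.5
tool_pos: [0.6898, -0.0387, 0.3258]
orientation: [[0.008, 0.201, -0.98], [-0.001, -0.98, -0.201], [-1.0, 0.002, -0.008]]
contact_force: [-1.2, -1.0, 6.8]
grip_width: 0.019
```

```bash
python3 avg.py 4
```

```text
14.7 [ 0.6898 -0.0387  0.3258] yaw -78.37 F [-0.81 -1.72  5.94] T [-0.276  0.352  0.124] Tz [0.1  0.11 0.17 0.1 ]
```

>>> servo_tool --plan '[{"dx": 0.0003,"dy": 0,"dz": 0,"wx": 2,"wy": 0,"wz": 0,"grip": 0.0},{"dx": 0.0004,"dy": 0,"dz": 0,"wx": 3,"wy": 0,"wz": 0,"grip": 0.0},{"dx": 0.0004,"dy": 0,"dz": 0,"wx": 3,"wy": 0,"wz": 0,"grip": 0.0}]'

```text
t: 15.0
tool_pos: [0.6898, -0.0388, 0.3256]
orientation: [[0.008, 0.152, -0.988], [-0.001, -0.988, -0.152], [-1.0, 0.002, -0.008]]
contact_force: [-0.7, -0.8, 5.1]
grip_width: 0.0189
```

```bash
python3 avg.py 4
```

```text
15.2 [ 0.6898 -0.0388  0.3256] yaw -81.19 F [-1.59 -1.29  5.32] T [-0.24   0.39   0.194] Tz [0.2  0.17 0.17 0.22]
```

>>> servo_tool --plan '[{"dx": 0.0002,"dy": 0,"dz": 0,"wx": 1,"wy": 0,"wz": 0,"grip": 0.0},{"dx": 0.0003,"dy": 0,"dz": 0,"wx": 2,"wy": 0,"wz": 0,"grip": 0.0},{"dx": 0.0003,"dy": 0,"dz": 0,"wx": 2,"wy": 0,"wz": 0,"grip": 0.0}]'

```text
t: 15.5
tool_pos: [0.6898, -0.0389, 0.3256]
orientation: [[0.008, 0.121, -0.993], [-0.001, -0.993, -0.121], [-1.0, 0.002, -0.008]]
contact_force: [-1.0, -1.5, 6.0]
grip_width: 0.0188
```

```bash
python3 avg.py 4; ls pics|tail -3
```

```text
15.7 [ 0.6898 -0.0389  0.3256] yaw -83.01 F [-1.71 -1.11  6.38] T [-0.245  0.432  0.24 ] Tz [0.28 0.23 0.22 0.22]
w_01520.png
w_01570.png
wrist0.png
```

View pics/w_01570.png

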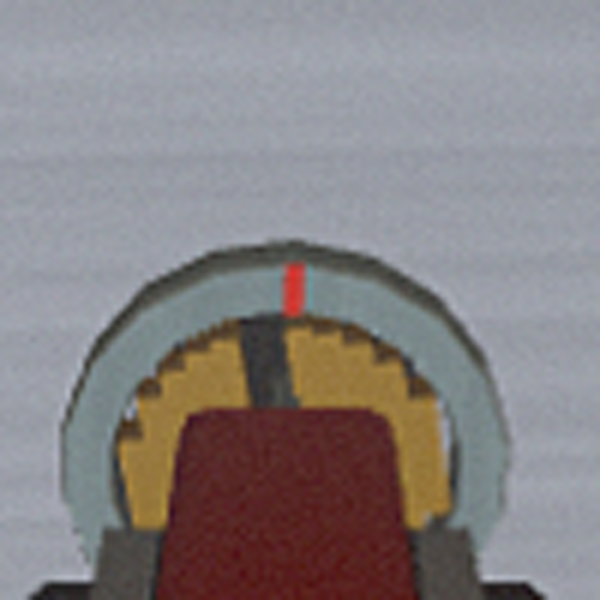

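```bash
python3 - <<'E'
from h import *
p=read_camera('scene');save(p,'s15',(190,260,110,220),6);p=read_camera('side');save(p,'d15',(90,160,150,260),6)
E
```

```text
(no output)
```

View pics/s15.png

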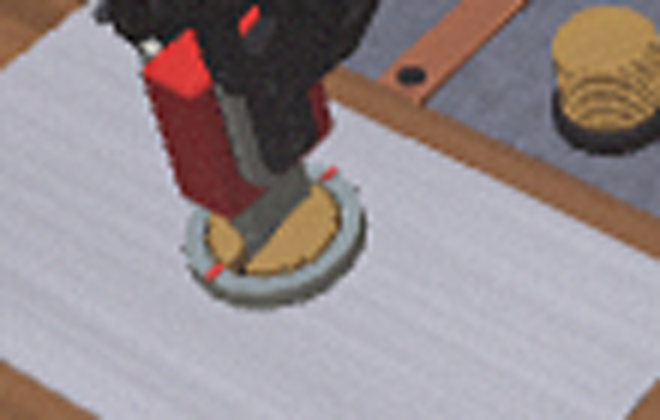

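View pics/d15.png

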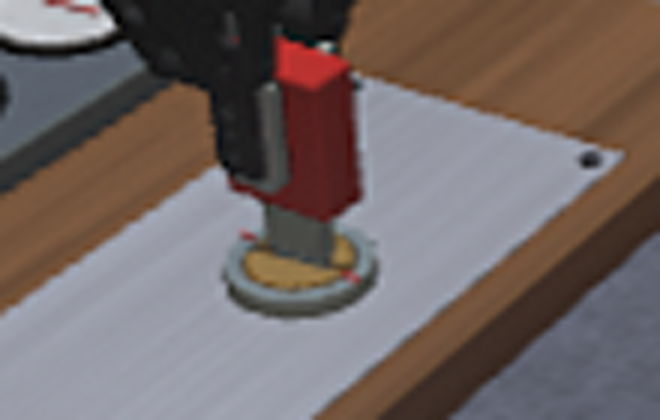

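```bash
cat > twist.py <<'E'
from h import *
P=read_camera('wrist'); s=readout.read_state(); R=s['orientation']; t=s['tool_pos']
Rc=R.T@P['orientation']; tc=R.T@(np.array(P['eye'])-t)
def world(Rt,tt,row,col,z):
    Q=dict(K=P['K'],eye=tt+Rt@tc,orientation=Rt@Rc); return onz(Q,row,col,z,True)
z=.119
y0=np.radians(-6.28);
R0=np.array([[0.0045,0.994,-0.109],[0.001,-0.109,-0.994],[-1,.0045,-.001]]);t0=np.array([0.68889,-0.0382,0.33305])
a=world(R0,t0,150+493/6,200+99/6,.12);b=world(R0,t0,150+403/6,200+477/6,.12)
c=(a+b)/2; d=b-a; print('rest centre',c,np.linalg.norm(d),'ang',np.degrees(np.arctan2(d[1],d[0])))
im=P['img'][150:212,200:300].astype(int); m=(im[...,0]>170)&(im[...,1]<110)&(im[...,2]<110)
ys,xs=np.where(m); 
for zz in (.1185,.1195):
    p=world(R,t,150+ys.mean(),200+xs.mean(),zz); dd=p-c; print(len(ys),p,'r',np.hypot(*dd[:2]),'ang',np.degrees(np.arctan2(dd[1],dd[0])))
q=np.array([xs,ys]).T.astype(np.float32); v=cv2.fitLine(q,cv2.DIST_L2,0,.01,.01).ravel()
u=[world(R,t,150+ys.mean()+k*v[1],200+xs.mean()+k*v[0],.119) for k in(-4,4)]; e=u[1]-u[0]; print('line ang',np.degrees(np.arctan2(e[1],e[0])))
E
python3 twist.py
```

```text
rest centre [ 0.68865903 -0.04032381  0.12      ] 0.04396112364946112 ang 8.430421154042785
22 [ 0.71039941 -0.03648519  0.1185    ] r 0.022076660777001465 ang 10.013294560868973
22 [ 0.71074294 -0.03643791  0.1195    ] r 0.022423186168217393 ang 9.979629606248729
line ang -170.42481153397657
```

>>> servo_tool --plan '[{"dx": 0.0002,"dy": 0,"dz": 0,"wx": 1,"wy": 0,"wz": 0,"grip": 0.0},{"dx": 0.0002,"dy": 0,"dz": 0,"wx": 1.5,"wy": 0,"wz": 0,"grip": 0.0},{"dx": 0.0002,"dy": 0,"dz": 0,"wx": 1.5,"wy": 0,"wz": 0,"grip": 0.0}]'

```text
t: 16.15
tool_pos: [0.6898, -0.039, 0.3256]
orientation: [[0.008, 0.099, -0.995], [-0.001, -0.995, -0.099], [-1.0, 0.001, -0.008]]
contact_force: [-1.6, -0.7, 6.2]
grip_width: 0.0189
```

```bash
python3 avg.py 6;  python3 - <<'E'
from h import *
def red(name,box):
    im=cv2.imread('pics/'+name).astype(float); im=cv2.resize(im,None,fx=1/3,fy=1/3,interpolation=cv2.INTER_AREA)
    return im
E
```

```text
16.45 [ 0.6898 -0.039   0.3256] yaw -84.32 F [-1.08 -0.72  6.15] T [-0.262  0.41   0.306] Tz [0.28 0.31 0.33 0.32 0.28 0.32]
```

>>> servo_tool --plan '[{"dx": 0.0002,"dy": 0,"dz": 0,"wx": 0.5,"wy": 0,"wz": 0,"grip": 0.0},{"dx": 0.0002,"dy": 0,"dz": 0,"wx": 1,"wy": 0,"wz": 0,"grip": 0.0},{"dx": 0.0002,"dy": 0,"dz": 0,"wx": 1,"wy": 0,"wz": 0,"grip": 0.0}]'

```text
t: 16.75
tool_pos: [0.6898, -0.039, 0.3256]
orientation: [[0.008, 0.085, -0.996], [-0.0, -0.996, -0.085], [-1.0, 0.001, -0.008]]
contact_force: [-1.3, -0.8, 6.0]
grip_width: 0.0193
```

```bash
python3 avg.py 6; python3 - <<'E'
from h import *
p=read_camera('scene');save(p,'s16',(200,255,130,200),8);p=read_camera('side');save(p,'d16',(100,155,170,240),8)
E
```

```text
17.05 [ 0.6898 -0.039   0.3256] yaw -85.13 F [-1.2  -0.94  5.93] T [-0.256  0.406  0.34 ] Tz [0.31 0.28 0.34 0.37 0.33 0.41]
```

View pics/d16.png

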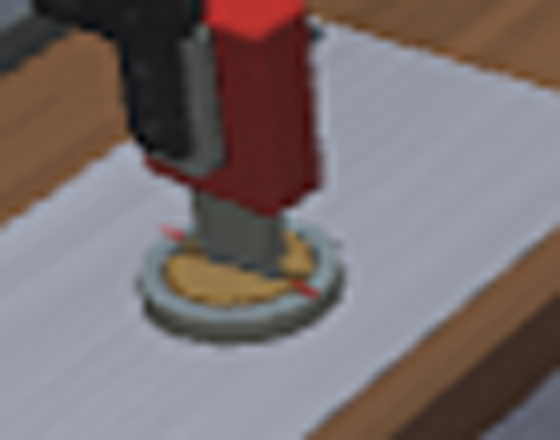

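Torque levels off at about 0.34 N m against a hard stop, sinking has ceased, and the head is flush. I back off within the play and lift out.

>>> servo_tool --plan '[{"dx": 0,"dy": 0,"dz": 0,"wx": -4,"wy": 0,"wz": 0,"grip": 0.0},{"dx": -0.0005,"dy": 0,"dz": 0,"wx": -8,"wy": 0,"wz": 0,"grip": 0.0},{"dx": -0.0008,"dy": 0,"dz": 0,"wx": -9,"wy": 0,"wz": 0,"grip": 0.0},{"dx": -0.0008,"dy": 0,"dz": 0,"wx": -9,"wy": 0,"wz": 0,"grip": 0.0}]'

```text
t: 17.55
tool_pos: [0.6897, -0.0389, 0.3263]
orientation: [[0.008, 0.24, -0.971], [0.0, -0.971, -0.24], [-1.0, 0.002, -0.008]]
contact_force: [-0.5, 0.3, 2.3]
grip_width: 0.0191
```

```bash
python3 avg.py 4
```

```text
17.75 [ 0.6897 -0.0389  0.3263] yaw -76.16 F [-0.55  1.09  2.19] T [ 0.29   0.166 -0.011] Tz [ 0.01  0.02 -0.03 -0.04]
```

Free of torque. Lifting out.

>>> servo_tool --plan '[{"dx": -0.002,"dy": 0,"dz": 0,"wx": 0,"wy": 0,"wz": 0,"grip": 0.0},{"dx": -0.005,"dy": 0,"dz": 0,"wx": 0,"wy": 0,"wz": 0,"grip": 0.0},{"dx": -0.01,"dy": 0,"dz": 0,"wx": 0,"wy": 0,"wz": 0,"grip": 0.0},{"dx": -0.018,"dy": 0,"dz": 0,"wx": 0,"wy": 0,"wz": 0,"grip": 0.0},{"dx": -0.03,"dy": 0,"dz": 0,"wx": 0,"wy": 0,"wz": 0,"grip": 0.0},{"dx": -0.045,"dy": 0,"dz": 0,"wx": 0,"wy": 0,"wz": 0,"grip": 0.0},{"dx": -0.045,"dy": 0,"dz": 0,"wx": 0,"wy": 0,"wz": 0,"grip": 0.0}]'

```text
t: 18.45
tool_pos: [0.69, -0.0391, 0.3744]
orientation: [[0.012, 0.239, -0.971], [-0.0, -0.971, -0.239], [-1.0, 0.003, -0.012]]
contact_force: [-0.2, 0.0, -0.9]
grip_width: 0.0194
```

```bash
python3 st.py; python3 - <<'E'
from h import *
p=read_camera('scene');save(p,'s17',(160,260,110,220),6);p=read_camera('side');save(p,'d17',(60,160,150,260),6)
p=read_camera('wrist');save(p,'w17',None,1.5)
E
```

```text
18.45 [ 0.69   -0.0391  0.3744] yaw -76.17 tilt [ 0.0119 -0.0001] F [-0.24  0.02 -0.94] T [-0.024  0.025  0.058]
```

View pics/s17.png

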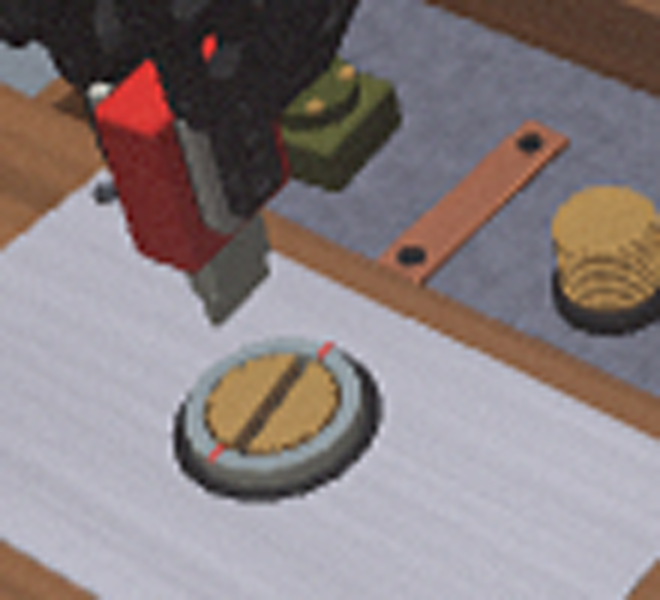

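View pics/d17.png

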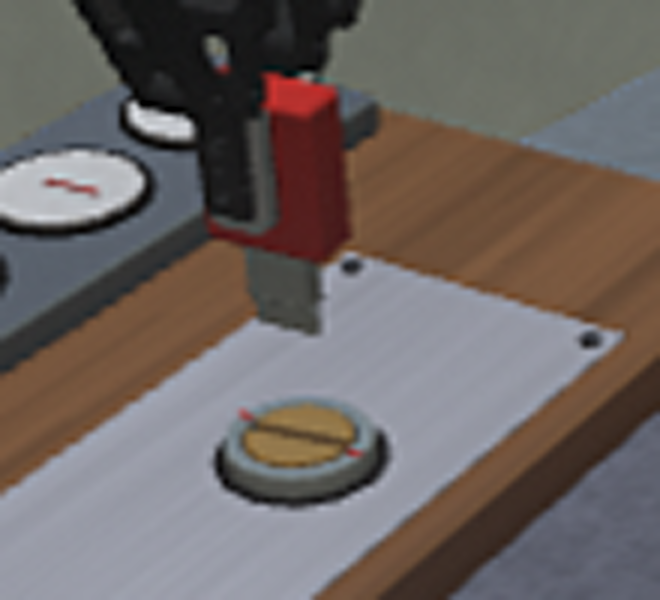

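View pics/w17.png

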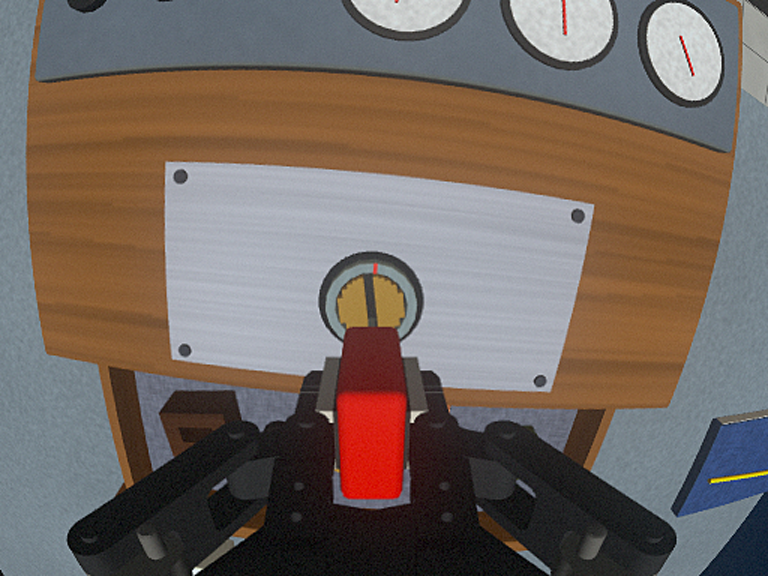

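```bash
python3 - <<'E'
from h import *
from scipy.spatial.transform import Rotation as Ro
s=readout.read_state();R=s['orientation']
x=np.array([.004,.0008,-1]);x/=np.linalg.norm(x);y=np.array([.9541,.2994,0]);y-=x*(x@y);y/=np.linalg.norm(y)
T=np.c_[x,y,np.cross(x,y)]
print(np.degrees(Ro.from_matrix(R.T@T).as_rotvec()), R.T@(np.array([.5318,.0677,.3745])-s['tool_pos']))
E
```

```text
[-9.35716694e+01 -7.69599235e-02 -2.55290382e-01] [-0.00448207 -0.14103123  0.12738887]
```

>>> servo_tool --plan '[{"dx": -0.0005,"dy": -0.014,"dz": 0.013,"wx": -8,"wy": 0,"wz": 0,"grip": 0.0},{"dx": -0.001,"dy": -0.028,"dz": 0.025,"wx": -16,"wy": 0,"wz": 0,"grip": 0.0},{"dx": -0.0015,"dy": -0.042,"dz": 0.038,"wx": -24,"wy": 0,"wz": -0.1,"grip": 0.0},{"dx": -0.002,"dy": -0.056,"dz": 0.051,"wx": -32,"wy": 0,"wz": -0.1,"grip": 0.0},{"dx": -0.0025,"dy": -0.07,"dz": 0.064,"wx": -40,"wy": 0,"wz": -0.1,"grip": 0.0},{"dx": -0.003,"dy": -0.084,"dz": 0.076,"wx": -48,"wy": 0,"wz": -0.1,"grip": 0.0},{"dx": -0.0035,"dy": -0.098,"dz": 0.089,"wx": -56,"wy": 0,"wz": -0.2,"grip": 0.0},{"dx": -0.004,"dy": -0.112,"dz": 0.102,"wx": -64,"wy": 0,"wz": -0.2,"grip": 0.0},{"dx": -0.0045,"dy": -0.126,"dz": 0.115,"wx": -72,"wy": 0,"wz": -0.2,"grip": 0.0},{"dx": -0.0045,"dy": -0.141,"dz": 0.1275,"wx": -80,"wy": 0,"wz": -0.2,"grip": 0.0},{"dx": -0.0045,"dy": -0.141,"dz": 0.1275,"wx": -88,"wy": -0.1,"wz": -0.25,"grip": 0.0},{"dx": -0.0045,"dy": -0.141,"dz": 0.1275,"wx": -93.6,"wy": -0.1,"wz": -0.25,"grip": 0.0}]'

```text
t: 19.8
tool_pos: [0.5312, 0.068, 0.3742]
orientation: [[0.003, 0.952, 0.306], [0.0, 0.306, -0.952], [-1.0, 0.003, 0.001]]
contact_force: [0.4, -0.8, 0.0]
grip_width: 0.019
```

```bash
python3 - <<'E'
from h import *
from scipy.spatial.transform import Rotation as Ro
p=read_camera('wrist');s=readout.read_state();R=s['orientation']
x=np.array([.004,.0008,-1]);x/=np.linalg.norm(x);y=np.array([.9541,.2994,0]);y-=x*(x@y);y/=np.linalg.norm(y)
T=np.c_[x,y,np.cross(x,y)]
print(s['tool_pos'],R.round(4).tolist(),np.degrees(Ro.from_matrix(R.T@T).as_rotvec()), R.T@(np.array([.5318,.0677,.3745])-s['tool_pos']))
save(p,'w18',None,1.5)
E
```

```text
[0.53134774 0.06776735 0.37416931] [[0.0033, 0.9506, 0.3105], [0.0003, 0.3105, -0.9506], [-1.0, 0.0033, 0.0008]] [0.67024587 0.01573741 0.04549407] [-0.0003292   0.00041006  0.00020472]
```

View pics/w18.png

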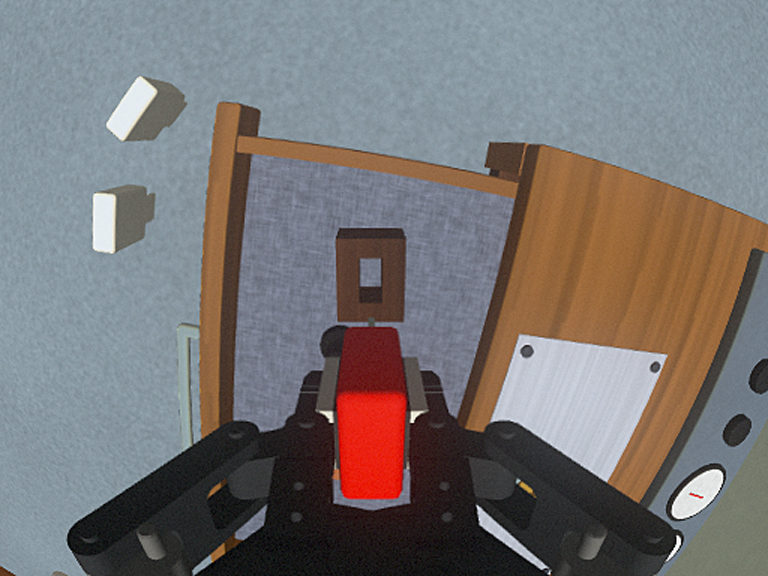

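>>> servo_tool --plan '[{"dx": 0.02,"dy": 0.0004,"dz": 0.0002,"wx": 0.6,"wy": 0,"wz": 0,"grip": 0.0},{"dx": 0.04,"dy": 0.0004,"dz": 0.0002,"wx": 0.6,"wy": 0,"wz": 0,"grip": 0.0},{"dx": 0.06,"dy": 0.0004,"dz": 0.0002,"wx": 0.6,"wy": 0,"wz": 0,"grip": 0.0},{"dx": 0.075,"dy": 0.0004,"dz": 0.0002,"wx": 0.6,"wy": 0,"wz": 0,"grip": 0.0},{"dx": 0.08,"dy": 0.0004,"dz": 0.0002,"wx": 0.6,"wy": 0,"wz": 0,"grip": 0.0},{"dx": 0.08,"dy": 0.0004,"dz": 0.0002,"wx": 0.6,"wy": 0,"wz": 0,"grip": 0.0},{"dx": 0.08,"dy": 0.0004,"dz": 0.0002,"wx": 0.6,"wy": 0,"wz": 0,"grip": 0.0}]'

```text
t: 20.55
tool_pos: [0.5323, 0.0678, 0.2947]
orientation: [[0.004, 0.954, 0.3], [0.0, 0.3, -0.954], [-1.0, 0.004, 0.001]]
contact_force: [0.2, 0.1, -0.8]
grip_width: 0.0188
```

```bash
python3 st.py; python3 - <<'E'
from h import *
p=read_camera('scene');save(p,'s19',(160,260,210,310),6);p=read_camera('side');save(p,'d19',(140,250,170,280),5)
E
```

```text
20.55 [0.5323 0.0678 0.2947] yaw 17.45 tilt [0.0038 0.0004] F [ 0.19  0.07 -0.83] T [-0.022 -0.007 -0.002]
```

View pics/s19.png

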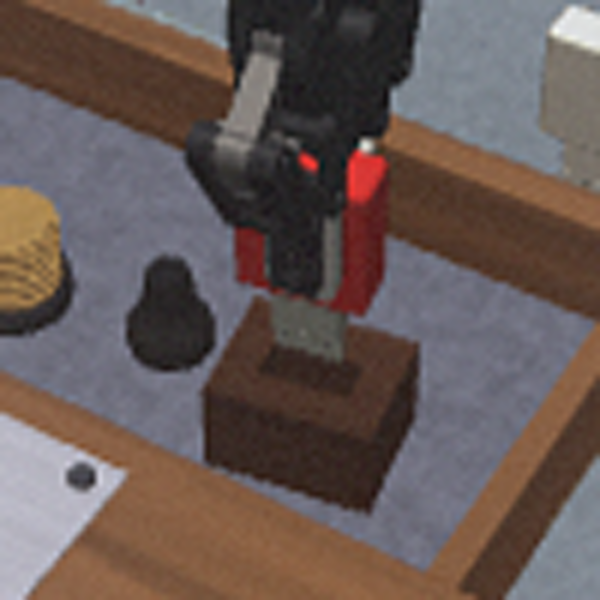

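View pics/d19.png

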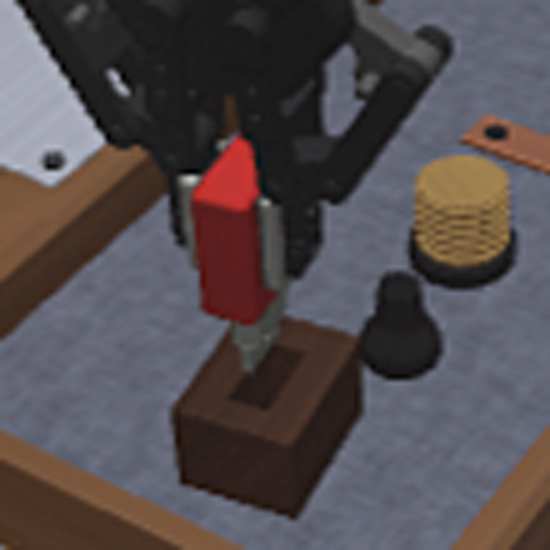

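>>> servo_tool --plan '[{"dx": 0.006,"dy": -0.0004,"dz": 0,"wx": 0,"wy": 0,"wz": 0,"grip": 0.0},{"dx": 0.012,"dy": -0.0004,"dz": 0,"wx": 0,"wy": 0,"wz": 0,"grip": 0.0},{"dx": 0.015,"dy": -0.0004,"dz": 0,"wx": 0,"wy": 0,"wz": 0,"grip": 0.0},{"dx": 0.015,"dy": -0.0004,"dz": 0,"wx": 0,"wy": 0,"wz": 0,"grip": 0.0}]'

```text
t: 21.05
tool_pos: [0.5318, 0.0677, 0.2793]
orientation: [[0.003, 0.954, 0.3], [0.0, 0.3, -0.954], [-1.0, 0.003, 0.001]]
contact_force: [-0.4, -0.5, 0.2]
grip_width: 0.0188
```

```bash
python3 st.py
```

```text
21.05 [0.5318 0.0677 0.2793] yaw 17.47 tilt [0.0034 0.0004] F [-0.38 -0.5   0.25] T [ 0.022 -0.001  0.012]
```

>>> servo_tool --plan '[{"dx": 0.006,"dy": 0,"dz": 0,"wx": 0,"wy": 0,"wz": 0,"grip": 0.0},{"dx": 0.012,"dy": 0,"dz": 0,"wx": 0,"wy": 0,"wz": 0,"grip": 0.0},{"dx": 0.018,"dy": 0,"dz": 0,"wx": 0,"wy": 0,"wz": 0,"grip": 0.0},{"dx": 0.022,"dy": 0,"dz": 0,"wx": 0,"wy": 0,"wz": 0,"grip": 0.0},{"dx": 0.022,"dy": 0,"dz": 0,"wx": 0,"wy": 0,"wz": 0,"grip": 0.0}]'

```text
t: 21.55
tool_pos: [0.5317, 0.0676, 0.2566]
orientation: [[0.002, 0.954, 0.3], [0.0, 0.3, -0.954], [-1.0, 0.002, 0.001]]
contact_force: [-0.9, 0.5, -0.0]
grip_width: 0.0186
```

```bash
python3 st.py
```

```text
21.55 [0.5317 0.0676 0.2566] yaw 17.47 tilt [0.0024 0.0001] F [-0.93  0.47 -0.03] T [-0.052  0.045  0.046]
```

Going straight in with no force. About 1 mm is left to the shoulder contact.

>>> servo_tool --plan '[{"dx": 0.001,"dy": 0,"dz": 0,"wx": 0,"wy": 0,"wz": 0,"grip": 0.0},{"dx": 0.0018,"dy": 0,"dz": 0,"wx": 0,"wy": 0,"wz": 0,"grip": 0.0},{"dx": 0.0018,"dy": 0,"dz": 0,"wx": 0,"wy": 0,"wz": 0,"grip": 0.0}]'

```text
t: 21.85
tool_pos: [0.5318, 0.0676, 0.2556]
orientation: [[0.003, 0.954, 0.3], [0.0, 0.3, -0.954], [-1.0, 0.003, 0.001]]
contact_force: [-5.2, -1.3, 12.4]
grip_width: 0.019
```

```bash
python3 st.py; python3 - <<'E'
from h import *
p=read_camera('scene');save(p,'s20',(160,260,210,310),6);p=read_camera('side');save(p,'d20',(140,250,170,280),5)
E
```

```text
21.85 [0.5318 0.0676 0.2556] yaw 17.46 tilt [0.0029 0.0003] F [-5.18 -1.33 12.38] T [-0.2    1.149  0.015]
```

View pics/d20.png

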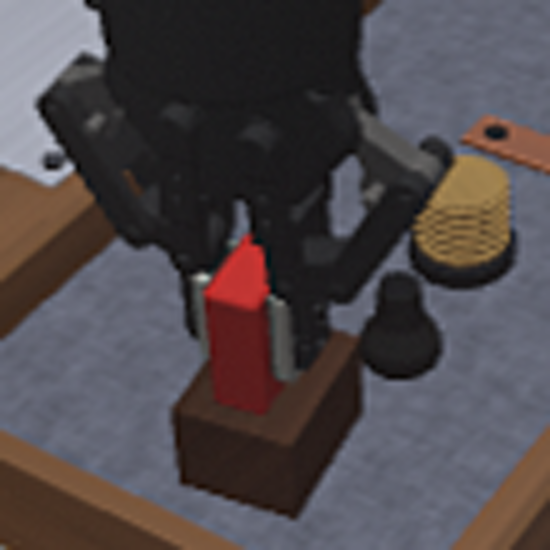

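Shoulder seated (12 N, same height as when gripped). Releasing.

>>> servo_tool --plan '[{"dx": -0.0005,"dy": 0,"dz": 0,"wx": 0,"wy": 0,"wz": 0,"grip": 0.3},{"dx": -0.0005,"dy": 0,"dz": 0,"wx": 0,"wy": 0,"wz": 0,"grip": 0.45},{"dx": -0.0005,"dy": 0,"dz": 0,"wx": 0,"wy": 0,"wz": 0,"grip": 0.6},{"dx": -0.0005,"dy": 0,"dz": 0,"wx": 0,"wy": 0,"wz": 0,"grip": 0.6},{"dx": -0.0005,"dy": 0,"dz": 0,"wx": 0,"wy": 0,"wz": 0,"grip": 0.6},{"dx": -0.0005,"dy": 0,"dz": 0,"wx": 0,"wy": 0,"wz": 0,"grip": 0.6},{"dx": -0.0005,"dy": 0,"dz": 0,"wx": 0,"wy": 0,"wz": 0,"grip": 0.6}]'

```text
t: 22.65
tool_pos: [0.5318, 0.0676, 0.2561]
orientation: [[0.003, 0.954, 0.3], [0.0, 0.3, -0.954], [-1.0, 0.003, 0.001]]
contact_force: [-0.2, 0.3, 0.3]
grip_width: 0.0512
```

>>> servo_tool --plan '[{"dx": -0.01,"dy": 0,"dz": 0,"wx": 0,"wy": 0,"wz": 0,"grip": 0.6},{"dx": -0.03,"dy": 0,"dz": 0,"wx": 0,"wy": 0,"wz": 0,"grip": 0.6},{"dx": -0.06,"dy": 0,"dz": 0,"wx": 0,"wy": 0,"wz": 0,"grip": 0.6},{"dx": -0.09,"dy": 0,"dz": 0,"wx": 0,"wy": 0,"wz": 0,"grip": 0.6},{"dx": -0.12,"dy": 0,"dz": 0,"wx": 0,"wy": 0,"wz": 0,"grip": 0.6},{"dx": -0.12,"dy": 0,"dz": 0,"wx": 0,"wy": 0,"wz": 0,"grip": 0.6},{"dx": -0.12,"dy": 0,"dz": 0,"wx": 0,"wy": 0,"wz": 0,"grip": 0.6}]'

```text
t: 23.35
tool_pos: [0.5314, 0.0676, 0.377]
orientation: [[0.005, 0.954, 0.3], [0.001, 0.3, -0.954], [-1.0, 0.005, 0.001]]
contact_force: [-0.4, -0.2, 0.4]
grip_width: 0.0513
```

```bash
python3 st.py; python3 - <<'E'
from h import *
p=read_camera('scene');save(p,'s21',(150,260,100,310),3.5);p=read_camera('side');save(p,'d21',(80,250,160,320),4)
p=read_camera('wrist');save(p,'w21',None,1.5)
E
```

```text
23.35 [0.5314 0.0676 0.377 ] yaw 17.47 tilt [0.0046 0.0007] F [-0.35 -0.19  0.37] T [0.053 0.022 0.063]
```

View pics/s21.png

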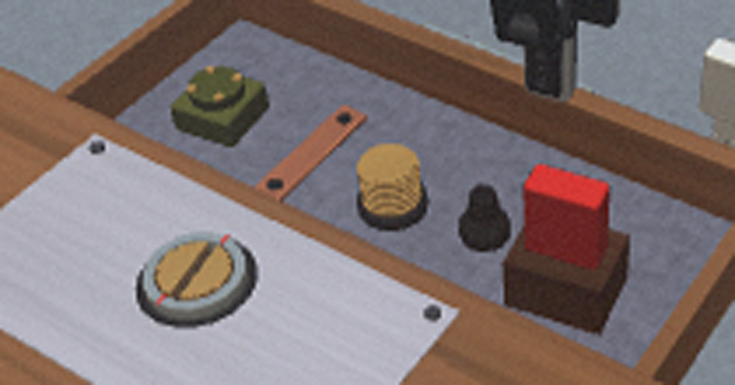

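View pics/d21.png

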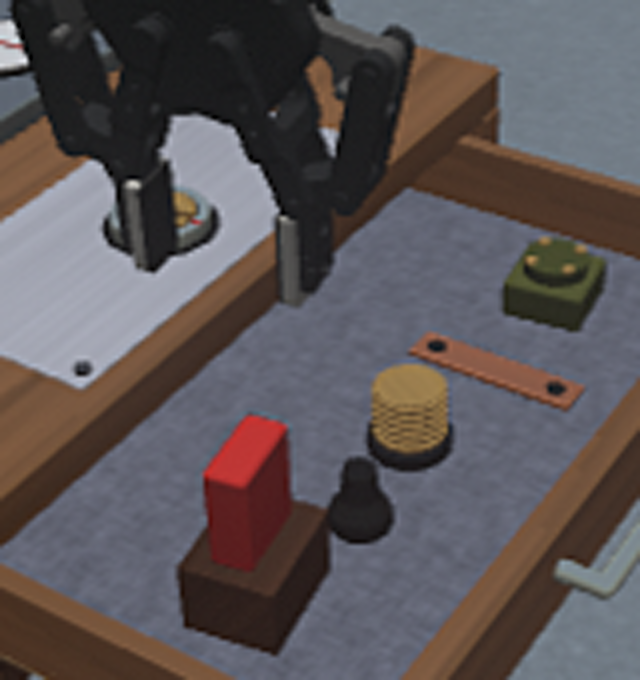

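View pics/w21.png

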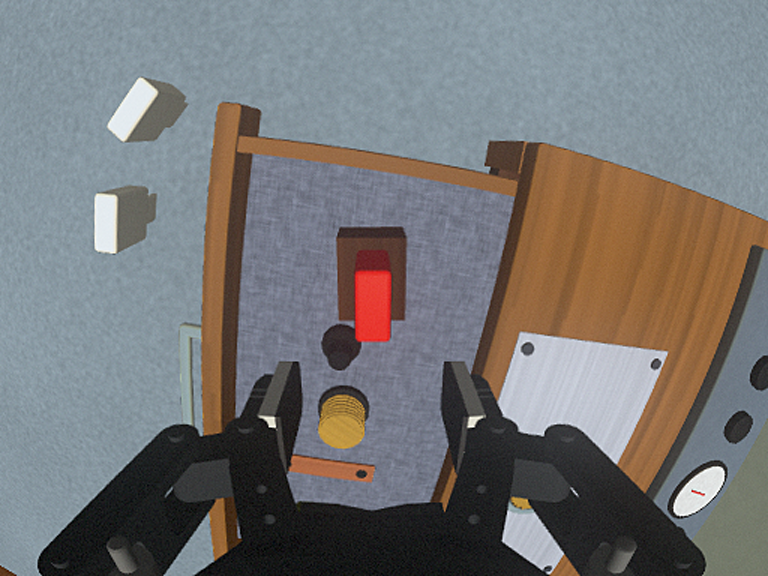

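The key is upright and fully down in its rack, the lock head is flush with its slot turned, and the bystanders haven't moved. I'm handing in.

```bash
python3 -c "
from h import *
print(sign_off())"
```

```text
the job is handed in; nothing more can be done
None
```

The key went into the slot, the lock is turned to its stop, and the key is back in its rack. I handed the job in at about 23 s of the 72 s; sign-off gives no verdict.

- **Inserting and turning:** The blade went into the slot without resistance until it touched the slot floor at about 3 N. I then turned the key about 79° clockwise, of which I estimate roughly 69° (1.2 rad) was the head itself, following it down under 4–7 N.
- **At the stop:** Turning torque stayed around 0.1–0.19 N m, then rose steadily to 0.34 N m while the head stopped sinking. That puts it inside the 0.22–0.52 N m range for a firm stop.
- **Returning the key:** I eased off within the blade's play and lifted the key out. It went back into the rack until the shoulder sat at the same height as when I gripped it.
- **Last checks:** The final pictures show the head flush with its ring, the key upright and fully down, and the bystanders apparently unmoved. The fingers were clear and the wrist force was near zero.
- **What disagreed:** My attempt to read the ring's twist from its red marks came out about 1.5° in the wrong direction. I put that down to wrist camera error and judged the stop by torque instead.

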